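Stack cast ingots nested and crosswise on the squaring plate

ROBOT

A 6-joint arm with a two-finger parallel gripper is mounted at the origin on a cart in front of the work surface, level with it; the furniture and walls round the work are solid. World frame = base frame: x ahead of the robot, y to its left, z up, the work surface at z = 0. Lengths are in m, angles in rad, forces in N, time in s.
With the tool pointing down it reaches from about 0.3 to 0.875 m from the base axis. Payload 6.4 kg.
Tool frame: the origin (TCP) lies at the centre of the arm's flange, where the gripper is bolted on; the fingertips stand 173 mm ahead of it and the grasp point (between the pads) lies 155 mm ahead of it; z points along the fingers, x is the direction in which the jaws open and shut, and the axes are right-handed (so a half turn about z gives the same grasp; the last joint's range is limited). The gripper opens to 85 mm and grips with 20 to 120 N. Pads are 22 mm wide; open, the fingers measure 114 mm over their backs; the gripper's body (76 mm by 85 mm) begins 54 mm behind the grasp point. The pads swing forward as they close: fully open they stand 13 mm farther back than shut.
Start: joints at [1.141, 0.181, 1.607, -0, 1.354, -0.206], TCP at [0.128, 0.561, 0.405] pointing down, gripper open.
Joint ranges: [-2.99, 2.99], [-0.89, 2.07], [0.3, 2.58], [-1.14, 4.28], [0, 2.63], [-3.12, 3.12]. Speed limits (rad/s): [2.57, 2.57, 3.01, 3.14, 3.14, 3.14].

INTERFACE

Orientations are given as a unit quaternion [w, x, y, z].
In Python, from rig import ctrl, read_camera gives the robot as it stands.
- The arm moves only by the tool arm_command, never from a script. Its argument "commands" is text: rows parted by semicolons, each of 4 numbers parted by spaces: the shift along the tool's x, y, z in cm, then the turn about the tool's z in rad. A call has 1 to 10 rows; each row is the pose to reach, as a shift and turn from the pose commanded when the call began, along the tool's axes at that moment; what a row does not reach only later rows make up. A row lasts 1/12 s, in which the tool goes at most 41.7 mm and 7.16 degrees, less where a joint would pass 70% of its speed; a pose out of reach is approached as far as the arm can. A call with a gripper value outside its range is refused whole. "jaw" is the finger opening in cm, from 0 to 8.54, set as the call begins (left out, the last holds). The fingers move at their own pace and stop on an object; "force" is the grip in N (left out, the last holds). Time passes only in rows, so rows that repeat a pose let the fingers close. It gives the time, the measured TCP pose, the force and the opening at its end, in the units of the state.
- ctrl.sense(): the state, without advancing time (a new reading comes with each control period).
- read_camera(name): name is "scene" or "top" or "wrist"; returns a dict with "color" (480x640x3 uint8, red, green, blue), "camera_matrix" (3x3 intrinsics, pixels), "k1" (the pictures are not rectified: a ray, as slopes to the right and down, at radius r is drawn at 1 + k1 r^2 times it, then the intrinsics apply), "extrinsics" (4x4, takes a point from camera to world coordinates). Camera axes: x right, y down, z forward; pixel columns grow to the right and rows downward; lengths in m; the calibration is good to about 2 mm. A picture is of the moment at which its call begins. There is no depth.
- ctrl.close_job(): hands the job in, once; it reports no verdict.
The state is a dict: "clock": time; "joints": joint angles; "joint_velocities": joint speeds; "joint_efforts": joint torques, N m; "eef_pos": TCP position; "ee_rot": TCP orientation; "ft_force": force on the tool from outside, world axes, zero at the start; "wrist_torque": the same for the moment, N m; "gripper_width": opening from 0.0 (shut) to 1.0 (fully open).
Only numpy, scipy, OpenCV 4.12 (cv2) and the standard library are available. Lean on these libraries where they do the work, as an engineer would, in place of code of your own. Each camera call takes 0.05 s, during which the arm holds its last target.

TASK

Stack the four cast ingots on the grey plate: lay the one that stands on end upside down, broad face up, between the two already lying there, then close the three up with a light push, without ramming them, so that their sloping sides nest with no gaps, their tops are level, their ends roughly in line and the far one is flat against the fence. Then lay the fourth ingot squarely crosswise on the middle of them so that it rests flat on all three, and leave the other things on the bench as they are.

Things in the scene. Friction and masses are not known exactly. Their poses are not given: they have to be found in the camera images.
- plate: plain grey squaring plate on rubber feet, fixed to the bench: 218 mm deep (x) by 190 mm wide (y), its flat top 8 mm above the bench, with a straight upright fence 24 mm high along its far edge. Origin under its middle at bench height; x points across the plate to the fence, whose inner face is at x = +100 mm; y runs along the fence; the open near edge is at x = -110 mm
- ingot_far: Cast bar, mm: 116 long, square ends, 28 high; broad face 44 wide, opposite narrow face 32 wide, sides slope 12 deg; 0.26 to 0.41 kg. Origin mid-bar; y along it, x across, z from broad face (z=-14) to narrow face (z=+14). Lies broad face down on the plate along the fence, 6 to 14 mm short of it
- ingot_near: Cast bar, mm: 116 long, square ends, 28 high; broad face 44 wide, opposite narrow face 32 wide, sides slope 12 deg; 0.26 to 0.41 kg. Origin mid-bar; y along it, x across, z from broad face (z=-14) to narrow face (z=+14). Lies broad face down near the plate's open edge, parallel to ingot_far within 7 deg, 94 to 108 mm free between the two. Bearing down on its sloping side while pushing jams it
- ingot_standing: Cast bar, mm: 116 long, square ends, 28 high; broad face 44 wide, opposite narrow face 32 wide, sides slope 12 deg; 0.26 to 0.41 kg. Origin mid-bar; y along it, x across, z from broad face (z=-14) to narrow face (z=+14). Stands on its end on the bench left or right of the plate; y points up, the narrow face looks to the robot's right within 20 deg, the broad face left
- ingot_lying: Cast bar, mm: 116 long, square ends, 28 high; broad face 44 wide, opposite narrow face 32 wide, sides slope 12 deg; 0.26 to 0.41 kg. Origin mid-bar; y along it, x across, z from broad face (z=-14) to narrow face (z=+14). Lies broad face down on the bench on the plate's other side, pointing away from the robot within 23 deg
- bottle_amber: bystander: small brown bottle with white cap, 41 mm across, 70 mm high, behind the plate's left end; origin under its middle
- tape_roll: bystander: green roll of tape lying flat, 60 mm across, 19 mm high, on the left; origin under its middle
- petri_dish: bystander: closed petri dish, 60 mm across, 15 mm high, front right; origin under its middle
- forceps: bystander: steel forceps lying flat at the front left, 134 mm long, 19 mm wide, 8 mm high; origin under its middle
Things that resemble listed ones, but are neither listed nor needed, are in the scene too. Leave any red look-alike of the ingot_lying alone.

How it is judged:
On the way:
1. the three ingots on the plate are closed up, the middle one broad face up, before the fourth lies on them (angle between ingot_standing's own z axis and vertical above 3.08 rad and x of ingot_far in the frame of plate above 0.0745 m and angle between the y axis of ingot_far and the y axis of plate, either way round below 0.05 rad and angle between each of ingot_far, ingot_near's own z axis and vertical below 0.05 rad and x of ingot_standing in the frame of ingot_far between -0.0415 and -0.035 m and y of ingot_standing in the frame of ingot_far between -0.03 and 0.03 m and z of ingot_standing in the frame of ingot_far between -0.0025 and 0.0025 m and angle between the y axis of each of ingot_standing, ingot_near and the y axis of ingot_far, either way round below 0.06 rad and x of ingot_near in the frame of ingot_far between -0.0825 and -0.072 m and contact force between ingot_lying and ingot_standing below 0.1 N), for 0.2 s.
At the end, for the whole second after the job is handed in: Far ingot flat on the fence (3.5 mm, 3 deg); middle one broad face up, nested with gaps under 3.5 mm, top level within 2.5 mm, ends within 30 mm; near one nested against it; fourth flat on all three (2.3 deg), crosswise within 8 deg, within 15 mm of their middle across, 35 mm along; all at rest (angle between ingot_standing's own z axis and vertical above 3.08 rad and x of ingot_far in the frame of plate above 0.0745 m and angle between the y axis of ingot_far and the y axis of plate, either way round below 0.05 rad and angle between each of ingot_far, ingot_near's own z axis and vertical below 0.05 rad and x of ingot_standing in the frame of ingot_far between -0.0415 and -0.035 m and y of ingot_standing in the frame of ingot_far between -0.03 and 0.03 m and z of ingot_standing in the frame of ingot_far between -0.0025 and 0.0025 m and angle between the y axis of each of ingot_standing, ingot_near and the y axis of ingot_far, either way round below 0.06 rad and x of ingot_near in the frame of ingot_far between -0.0825 and -0.072 m and z of ingot_lying in the frame of ingot_far between 0.0255 and 0.0305 m and x of ingot_lying in the frame of ingot_far between -0.053 and -0.023 m and y of ingot_lying in the frame of ingot_far between -0.035 and 0.035 m and angle between the y axis of ingot_lying and the y axis of ingot_far, either way round above 1.42 rad and angle between the z axis of ingot_lying and the z axis of plate, either way round below 0.04 rad and linear speed of each of ingot_far, ingot_near, ingot_standing, ingot_lying below 0.01 m/s); the robot touches nothing.
It fails at once if the ingots are rammed against the fence (over 60 N) (contact force between ingot_far and plate above 60 N).
It fails at once if a bystander is shifted by more than 20 mm (distance of any of bottle_amber, tape_roll, petri_dish, forceps from where it was at the start of the episode above 0.02 m).
It also fails if it takes over 62 s, if anything falls off the work surface, if the arm or the gripper's body presses on something with over 40 N, if the wrist force passes 120 N, or if a joint passes its speed limit or range.

## Working session

There is one attempt and no reset: what is moved stays moved. The work goes in short steps, Python scripts to look and compute and a tool call to move; the robot and the scene stay as the last step left them, time stands still between calls to the robot, and variables do not carry over. Pictures are saved under pics/ and viewed, and the job is handed in when it is done.

Besides the shell and the picture viewer there is one more tool, called after "Emit:" in YAML: its name, and indented under it one key for each argument. arm_command: Moves the arm, as the interface text tells. Its arguments: {"type":"object","properties":{"commands":{"type":"string"},"jaw":{"type":"number"},"force":{"type":"number"}},"required":["commands"]}

```bash
mkdir -p pics && ls && python3 - <<'E'
from rig import ctrl, read_camera
import cv2, numpy as np
for n in ["scene","top","wrist"]:
    c=read_camera(n)
    cv2.imwrite(f"pics/{n}0.png",c["color"][:,:,::-1])
    print(n,c["camera_matrix"].tolist(),c["k1"],np.round(c["extrinsics"],4).tolist())
print(ctrl.sense())
E
```

```text
pics
scene [[569.7852059159479, 0.0, 324.5178591318388], [0.0, 569.7852059159479, 236.76516320207077], [0.0, 0.0, 1.0]] 0.008728412935930383 [[0.6363, -0.5914, 0.4953, -0.1785], [-0.7714, -0.4855, 0.4113, -0.6065], [-0.0027, -0.6438, -0.7652, 1.2081], [0.0, 0.0, 0.0, 1.0]]
top [[436.7510936171481, 0.0, 324.9328156694426], [0.0, 436.7510936171481, 240.7994600307175], [0.0, 0.0, 1.0]] -0.005902336801372319 [[-0.0142, -0.9952, 0.0969, 0.4622], [-0.9999, 0.0138, -0.0055, 0.0011], [0.0041, -0.0969, -0.9953, 1.0031], [0.0, 0.0, 0.0, 1.0]]
wrist [[363.2151192007216, 0.0, 322.0993770615048], [0.0, 363.2151192007216, 243.2473880830815], [0.0, 0.0, 1.0]] 0.0005896428376787053 [[0.2215, 0.9327, 0.2845, 0.054], [0.9752, -0.2112, -0.0669, 0.5775], [-0.0023, 0.2923, -0.9563, 0.3721], [0.0, 0.0, 0.0, 1.0]]
{'clock': 0.15, 'joints': array([ 1.14070263e+00,  1.81380030e-01,  1.60777591e+00, -2.51525529e-05,
        1.35380093e+00, -2.06291296e-01]), 'joint_velocities': array([-0.00019119, -0.00413228, -0.00213839,  0.0018251 ,  0.00042921,
        0.00088895]), 'joint_efforts': array([ 7.95381657e-04, -4.45262325e+01, -3.51695251e+01, -2.10087273e-04,
        5.73146812e-03,  1.55659698e-07]), 'eef_pos': array([0.12751451, 0.56048549, 0.40398668]), 'ee_rot': array([ 3.18181727e-04,  7.81643436e-01,  6.23725158e-01, -6.03478931e-04]), 'ft_force': array([ 0.1360648 , -0.17610569,  0.24141813]), 'wrist_torque': array([ 0.00366699,  0.02268265, -0.0079518 ]), 'gripper_width': 0.9993195911753159}
```

View pics/top0.png

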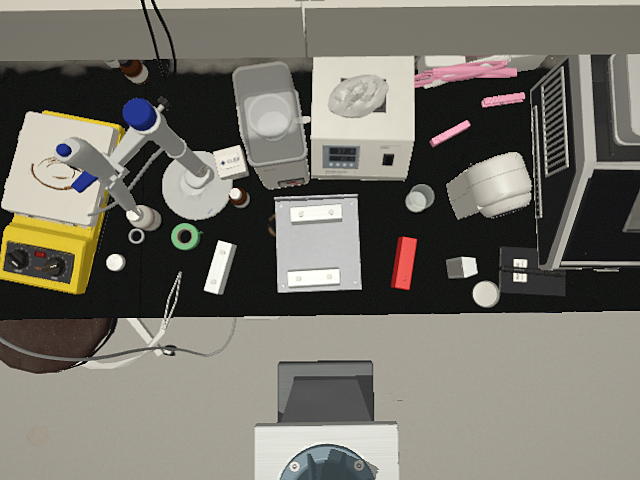

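View pics/scene0.png

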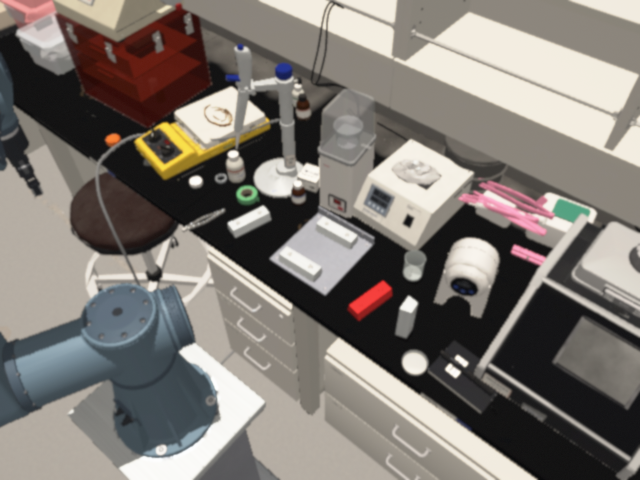

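```bash
cat > h.py <<'E'
import cv2, numpy as np
from rig import ctrl, read_camera
def cam(n): return read_camera(n)
def ray(c,uv):
    K=c["camera_matrix"]; k1=c["k1"]
    uv=np.atleast_2d(np.asarray(uv,float))
    d=cv2.undistortPoints(uv.reshape(-1,1,2),K,np.array([k1,0,0,0,0.])).reshape(-1,2)
    E=c["extrinsics"]; D=np.c_[d,np.ones(len(d))]@E[:3,:3].T
    return E[:3,3],D
def onz(c,uv,z):
    o,D=ray(c,uv); t=(z-o[2])/D[:,2]
    return (o+D*t[:,None])
def proj(c,P):
    E=np.linalg.inv(c["extrinsics"]); P=np.atleast_2d(P)
    rv=cv2.Rodrigues(E[:3,:3])[0]
    return cv2.projectPoints(P.astype(float),rv,E[:3,3],c["camera_matrix"],np.array([c["k1"],0,0,0,0.]))[0].reshape(-1,2)
def crop(c,x0,y0,x1,y1,s,name):
    im=c["color"][y0:y1,x0:x1,::-1]; im=cv2.resize(im,None,fx=s,fy=s,interpolation=cv2.INTER_NEAREST); cv2.imwrite("pics/"+name,im)
def st():
    s=ctrl.sense(); w,x,y,z=s["ee_rot"]
    phi=np.arctan2(2*(x*y+w*z),1-2*(y*y+z*z))
    return s,np.array(s["eef_pos"]),phi
def delta(target,phi_t):
    """cm shift in tool axes and turn to reach TCP target xyz, jaw yaw phi_t"""
    s,p,phi=st(); d=np.asarray(target)-p
    ex=np.array([np.cos(phi),np.sin(phi)]); ey=np.array([np.sin(phi),-np.cos(phi)])
    return np.round([100*d[:2]@ex,100*d[:2]@ey,-100*d[2],(phi-phi_t+np.pi)%(2*np.pi)-np.pi],3)
E
python3 - <<'E'
from h import *
c=cam("top"); np.save("top0.npy",c["color"])
crop(c,195,180,495,310,2.6,"t1.png")
crop(c,265,185,370,300,5,"t2.png")
E
```

```text
(no output)
```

View pics/t1.png

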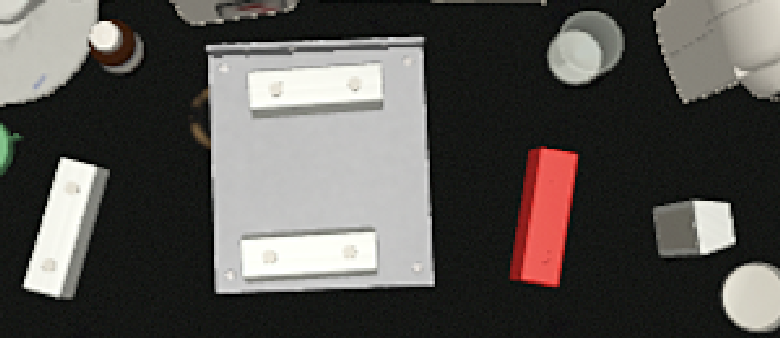

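View pics/t2.png

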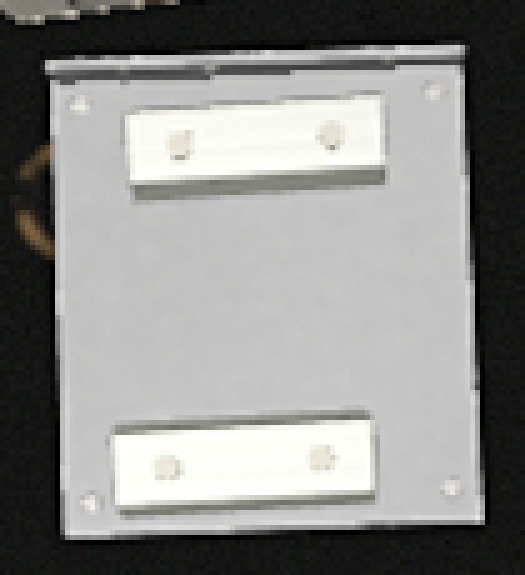

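```bash
python3 - <<'E'
from h import *
c=cam("top"); im=c["color"]; g=cv2.cvtColor(im,cv2.COLOR_RGB2GRAY)
print(g[255:281,462:490:2][::3]); print(g[200:226:3,316])
def rect(box,th,z,lbl,show=False):
    x0,y0,x1,y1=box
    m=np.zeros_like(g); m[y0:y1,x0:x1]=(g[y0:y1,x0:x1]>th)*255
    # upsample for subpixel
    S=8; r=cv2.resize(g[y0:y1,x0:x1],None,fx=S,fy=S,interpolation=cv2.INTER_CUBIC)
    cs,_=cv2.findContours((r>th).astype(np.uint8),cv2.RETR_EXTERNAL,cv2.CHAIN_APPROX_NONE)
    k=max(cs,key=cv2.contourArea).reshape(-1,2)
    uv=(k+0.5)/S-0.5+[x0,y0]
    W=onz(c,uv,z)[:,:2]
    R=cv2.minAreaRect((W*1000).astype(np.float32))
    b=cv2.boxPoints(R)
    print(lbl,"centre",np.round(R[0],1),"size",np.round(R[1],1),"ang",round(R[2],2),np.round(b,1).tolist())
    return W
rect((285,198,350,228),222,.036,"far")
rect((280,262,348,290),222,.036,"near")
rect((195,232,245,300),205,.028,"lying")
W=rect((440,250,480,283),205,.116,"standtop")
ap=cv2.approxPolyDP((W*1000).astype(np.float32).reshape(-1,1,2),4,True).reshape(-1,2); print(np.round(ap,1))
E
```

```text
[[  2  11  12  14   8  19  24  21  21  23  22  18  20  23]
 [236 239 236 238 230 229 234   5  23  21  22  22  19  20]
 [216 229 227 229 225 225 241  30  22  20  20  17  22  18]
 [180 235 229 227 225 226 232 163  19  20  21  20  23  18]
 [121 243 229 228 229 227 227 175  11  24  18  20  26  23]
 [ 88 230 228 229 228 226 227 202   5  19  17  24  22  22]
 [131 233 226 227 227 237 239 175   5  23  19  17  23  23]
 [122 231 243 159  74   3  14  21  19  23  23  19  24  18]
 [ 17  16  14  19  21  25  22  15  23  17  22  13  10  13]]
[187 194 241 248 252 249 255 129 191]
far centre [620.8  15.9] size [ 30.8 114. ] ang 3.32 [[602.2000122070312, 71.9000015258789], [608.7000122070312, -41.900001525878906], [639.5, -40.099998474121094], [632.9000244140625, 73.5999984741211]]
near centre [476.4  22.7] size [ 30.8 114.3] ang 2.63 [[458.3999938964844, 79.0999984741211], [463.6000061035156, -35.099998474121094], [494.3999938964844, -33.70000076293945], [489.20001220703125, 80.5]]
lying centre [502.9 236.1] size [ 32.1 115.1] ang 74.13 [[443.20001220703125, 236.39999389648438], [553.9000244140625, 204.89999389648438], [562.7000122070312, 235.8000030517578], [452.0, 267.20001220703125]]
standtop centre [ 492.8 -296.5] size [40.9 27.7] ang 5.52 [[471.1000061035156, -284.70001220703125], [473.79998779296875, -312.29998779296875], [514.5, -308.3999938964844], [511.79998779296875, -280.79998779296875]]
[[ 511.4 -280.9]
 [ 471.8 -285.2]
 [ 480.5 -311.4]
 [ 509.  -308.1]]
```

```bash
python3 - <<'E'
from h import *
c=cam("top"); g=cv2.cvtColor(c["color"],cv2.COLOR_RGB2GRAY).astype(float)
# near edge: for cols, the row where g crosses 100 going down
def cross(p,th):
    i=np.where((p[:-1]>=th)&(p[1:]<th))[0]; i=i[-1]; return i+(p[i]-th)/(p[i]-p[i+1])
pts=np.array([(u,275+cross(g[275:305,u],100)) for u in range(284,357,3)])
def fit(P,ax):
    # line fit robust
    l=cv2.fitLine((P[:,:2]*1000).astype(np.float32),cv2.DIST_HUBER,0,.01,.01).ravel(); return l
W=onz(c,pts,.008); l=fit(W,0); print("near edge dir",np.degrees(np.arctan2(l[1],l[0])),"pt",l[2:])
L=np.array([(300-cross(g[v,270:300][::-1],100)-1,v) for v in range(215,285,4)]); 
R=np.array([(340+cross(g[v,340:380],100),v) for v in range(215,285,4)])
for n,P in(("left",L),("right",R)):
    W=onz(c,P,.008); l=fit(W,0); print(n,np.degrees(np.arctan2(l[1],l[0])),l[2:])
# fence top edges z=.032: far outer edge
F=np.array([(u,215-cross(g[185:216,u][::-1],100)) for u in range(284,352,4)])
W=onz(c,F,.032); l=fit(W,0); print("fence outer top",np.degrees(np.arctan2(l[1],l[0])),l[2:])
E
```

```text
near edge dir -88.46808 pt [446.07455     2.9323115]
left 1.5693164 [539.23663 108.08286]
right 1.3911602 [539.36505 -82.98673]
fence outer top -88.52598 [661.5492     8.074937]
```

```bash
python3 - <<'E'
from h import *
print(delta([.43,.25,.40],.6)); print(delta([.492,-.288,.40],.11))
c=cam("scene"); crop(c,380,270,450,360,6,"s1.png"); crop(c,215,170,315,250,6,"s2.png")
E
```

```text
[-23.571  36.382   0.439   0.747]
[-74.652  54.37    0.439   1.237]
```

View pics/s1.png

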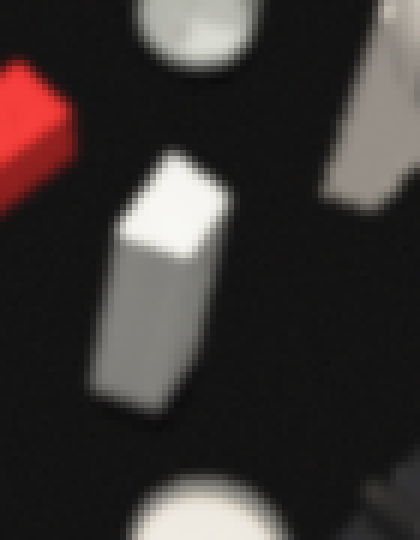

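View pics/s2.png

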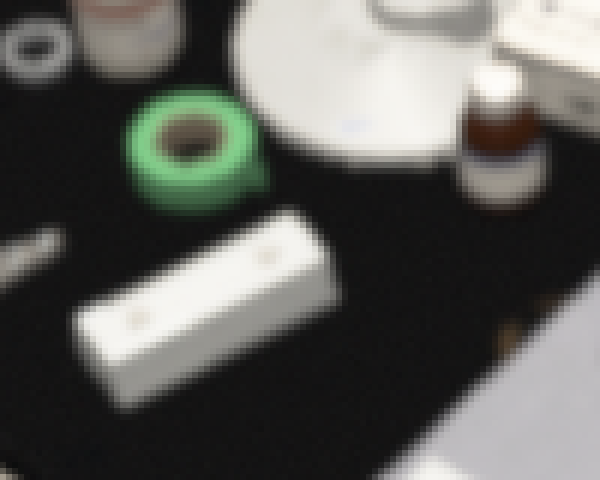

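The white bar at top-view px (462,267) stands on end, with its broad side facing left, so it is ingot_standing. The white bar at (220,267) is ingot_lying, and the red bar at (404,262) is the look-alike to leave alone. The brown ring beside the plate is a flat stain.

Emit:
arm_command:
  commands: "-23.6 36.4 0.4 0.75;-23.6 36.4 0.4 0.75;-23.6 36.4 0.4 0.75;-23.6 36.4 0.4 0.75;-23.6 36.4 0.4 0.75;-23.6 36.4 0.4 0.75;-23.6 36.4 0.4 0.75;-23.6 36.4 0.4 0.75;-60 52 0.4 1.237;-60 52 0.4 1.237"
  jaw: 8.5
  force: 30

```text
clock: 1.18
eef_pos: [0.3854, 0.2403, 0.4016]
ee_rot: [0.0, 0.985, 0.17, 0.0]
ft_force: [0.4, -0.3, -0.1]
gripper_width: 0.996
```

```bash
python3 - <<'E'
from h import *
print(st()); print(delta([.492,-.288,.40],.11))
E
```

```text
({'clock': 1.1833, 'joints': array([ 2.95274732e-01, -9.61485152e-02,  1.90098810e+00, -6.89515166e-05,
        1.33623976e+00, -4.60629679e-02]), 'joint_velocities': array([-1.12651144, -0.37865022,  0.35248978, -0.00297404,  0.02586554,
        0.38797488]), 'joint_efforts': array([  6.81946993, -28.54389846, -35.45682907,   0.10478596,
         0.11380579,  -0.71679516]), 'eef_pos': array([0.38539064, 0.2403414 , 0.40158817]), 'ee_rot': array([1.37607154e-06, 9.85469996e-01, 1.69849401e-01, 2.58830269e-04]), 'ft_force': array([ 0.3780414 , -0.30401575, -0.13261743]), 'wrist_torque': array([-0.00521191, -0.05373766,  0.00073901]), 'gripper_width': 0.9963177298725494}, array([0.38539064, 0.2403414 , 0.40158817]), np.float64(0.34135373083084986))
[-7.641 53.355  0.159  0.231]
```

Emit:
arm_command:
  commands: "-7.5 50 0.2 0.23;-7.5 50 0.2 0.23;-7.5 50 0.2 0.23;-7.5 50 0.2 0.23;-7.5 50 0.2 0.23;-7.5 50 0.2 0.23;-7.5 50 0.2 0.23;-7.5 50 0.2 0.23;-7.5 50 0.2 0.23;-7.5 50 0.2 0.23"

```text
clock: 2.02
eef_pos: [0.4663, -0.1686, 0.4001]
ee_rot: [0.0, 0.998, 0.058, 0.0]
ft_force: [0.8, -0.5, -0.2]
gripper_width: 0.996
```

Emit:
arm_command:
  commands: "0 0 0 0;0 0 0 0;0 0 0 0;0 0 0 0;0 0 0 0"

```text
clock: 2.43
eef_pos: [0.4664, -0.1651, 0.3998]
ee_rot: [-0.0, 0.998, 0.059, 0.0]
ft_force: [-0.2, 0.2, 0.2]
gripper_width: 0.995
```

```bash
python3 - <<'E'
from h import *
s,p,phi=st();print(p,phi); print(delta([.492,-.288,.245],.11))
c=cam("wrist"); cv2.imwrite("pics/w1.png",c["color"][:,:,::-1])
print(np.round(c["extrinsics"],3))
E
```

```text
[ 0.46640982 -0.16512194  0.39984404] 0.11880717087689152
[1.0850e+00 1.2505e+01 1.5484e+01 9.0000e-03]
[[ 0.993  0.114  0.035  0.457]
 [ 0.119 -0.949 -0.291 -0.09 ]
 [-0.     0.293 -0.956  0.368]
 [ 0.     0.     0.     1.   ]]
```

View pics/w1.png

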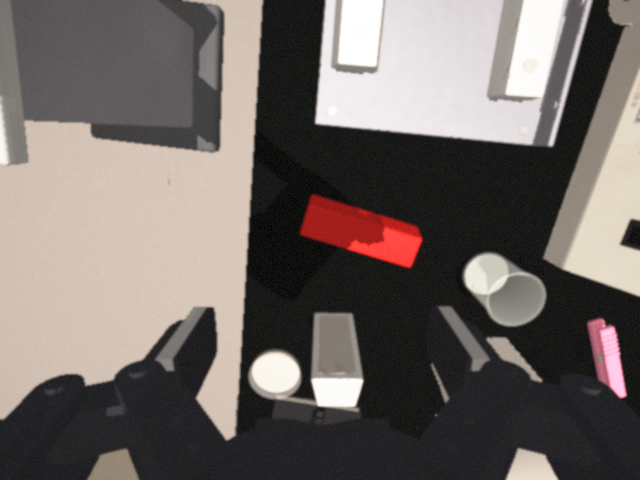

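```bash
python3 - <<'E'
from h import *
c=cam("wrist"); crop(c,290,300,380,415,5,"w1c.png")
print(onz(c,[(313,379),(362,377)],.116)); print(onz(c,[(313,313.5),(353.5,313.5)],0))
E
```

```text
[[ 0.47257061 -0.28378682  0.116     ]
 [ 0.51217823 -0.27708914  0.116     ]]
[[ 0.47003317 -0.28604949  0.        ]
 [ 0.51535435 -0.28061445  0.        ]]
```

View pics/w1c.png

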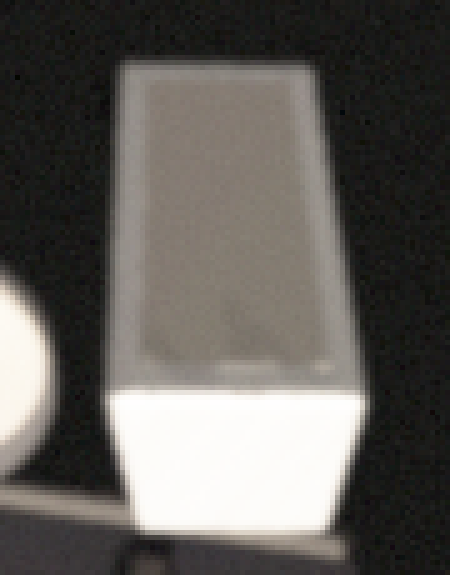

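Emit:
arm_command:
  commands: "1.1 12.5 0 0.01;1.1 12.5 0 0.01;1.1 12.5 0 0.01;1.1 12.5 0 0.01;1.1 12.5 8 0.01;1.1 12.5 12 0.01;1.1 12.5 15.5 0.01;1.1 12.5 15.5 0.01;1.1 12.5 15.5 0.01;1.1 12.5 15.5 0.01"

```text
clock: 3.37
eef_pos: [0.4917, -0.2882, 0.2437]
ee_rot: [-0.001, 0.999, 0.054, -0.001]
ft_force: [0.6, 0.1, 0.3]
gripper_width: 0.996
```

Emit:
arm_command:
  commands: "0 0 0 0;0 0 0 0;0 0 0 0;0 0 0 0;0 0 0 0;0 0 0 0;0 0 0 0;0 0 0 0"
  jaw: 3.5
  force: 40

```text
clock: 4.03
eef_pos: [0.4929, -0.2899, 0.2475]
ee_rot: [0.001, 0.999, 0.053, 0.002]
ft_force: [0.4, 1.0, 5.6]
gripper_width: 0.493
```

```bash
python3 - <<'E'
from h import *
s,p,phi=st();print(p,phi,s["gripper_width"]*85.4, s["ft_force"]); 
c=cam("wrist"); cv2.imwrite("pics/w2.png",c["color"][:,:,::-1])
E
```

```text
[ 0.49286803 -0.28986944  0.2474519 ] 0.10702830940993627 42.106610904135856 [0.37425485 1.02594676 5.63734393]
```

View pics/w2.png

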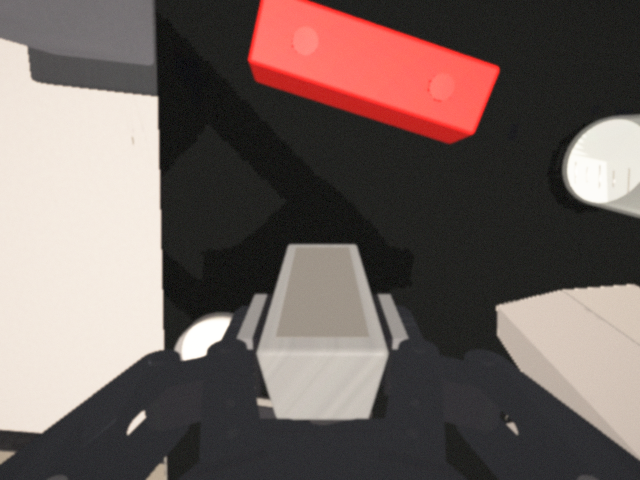

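Emit:
arm_command:
  commands: "0 0 -4 0;0 0 -8 0;0 0 -10 0;0 0 -10 0"

```text
clock: 4.42
eef_pos: [0.4934, -0.2904, 0.3517]
ee_rot: [0.004, 0.999, 0.054, 0.004]
ft_force: [0.6, -0.9, -2.5]
gripper_width: 0.499
```

```bash
python3 - <<'E'
from h import *
s,p,phi=st();print(p,phi,s["gripper_width"]*85.4, s["ft_force"]); print(delta([.54,.140,.345],.026))
c=cam("wrist"); cv2.imwrite("pics/w3.png",c["color"][:,:,::-1])
E
```

```text
[ 0.49344754 -0.2904041   0.35166866] 0.10722640363306843 42.5879335528424 [ 0.56622659 -0.93440533 -2.52026592]
[  9.235 -42.295   0.667   0.081]
```

View pics/w3.png

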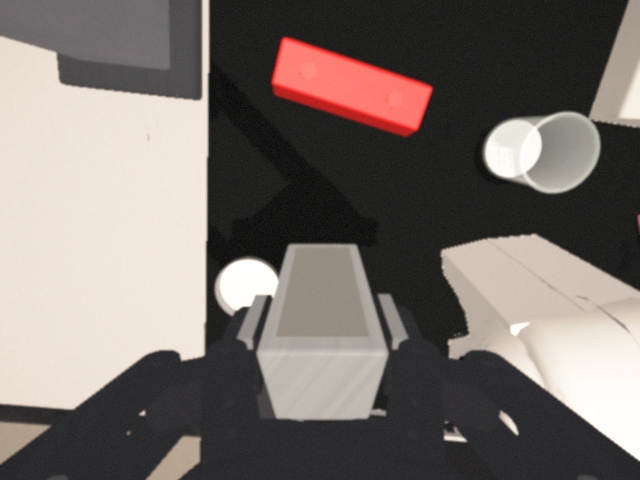

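Emit:
arm_command:
  commands: "9.2 -42.3 0.4 0.08;9.2 -42.3 0.4 0.08;9.2 -42.3 0.4 0.08;9.2 -42.3 0.4 0.08;9.2 -42.3 0.4 0.08;9.2 -42.3 0.4 0.08;9.2 -42.3 0.4 0.08;9.2 -42.3 0.4 0.08;9.2 -42.3 0.4 0.08;9.2 -42.3 0.4 0.08"

```text
clock: 5.3
eef_pos: [0.5354, 0.1271, 0.3387]
ee_rot: [0.0, 1.0, 0.013, -0.002]
ft_force: [0.7, -0.3, -3.6]
gripper_width: 0.492
```

Emit:
arm_command:
  commands: "0 0 0 0;0 0 0 0;0 0 0 0;0 0 0 0"

```text
clock: 5.63
eef_pos: [0.5361, 0.124, 0.3397]
ee_rot: [0.0, 1.0, 0.013, -0.001]
ft_force: [0.9, -0.9, -3.3]
gripper_width: 0.495
```

```bash
python3 - <<'E'
from h import *
s,p,phi=st();print(p,phi,s["gripper_width"]*85.4, s["ft_force"]); print(delta([.54,.140,.251],.026))
c=cam("wrist"); cv2.imwrite("pics/w4.png",c["color"][:,:,::-1])
c=cam("top"); crop(c,200,160,380,300,4,"t4.png")
E
```

```text
[0.53614611 0.12403981 0.33969898] 0.025901577502426228 42.304908043055455 [ 0.94954452 -0.93373462 -3.27517127]
[ 0.427 -1.586  8.87  -0.   ]
```

View pics/w4.png

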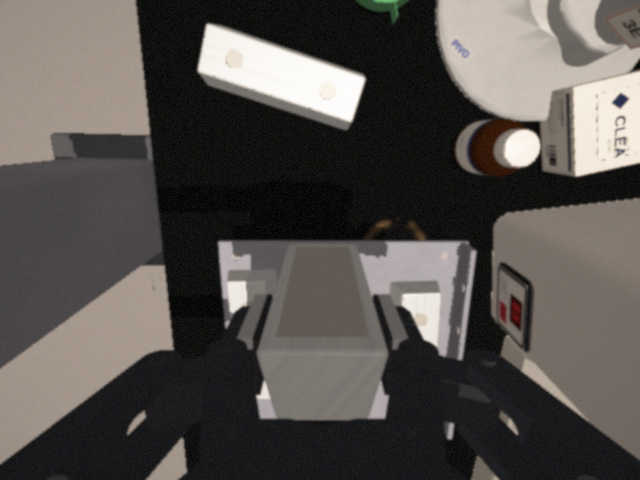

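View pics/t4.png

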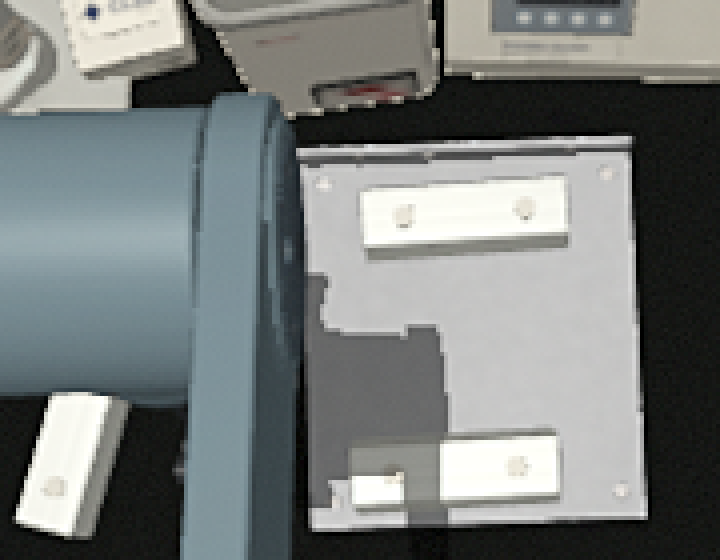

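Emit:
arm_command:
  commands: "0.4 -1.6 0 0;0.4 -1.6 0 0;0.4 -1.6 4 0;0.4 -1.6 7 0;0.4 -1.6 8.8 0;0.4 -1.6 8.8 0;0.4 -1.6 8.8 0;0.4 -1.6 8.8 0"

```text
clock: 6.4
eef_pos: [0.5409, 0.1405, 0.2543]
ee_rot: [0.0, 1.0, 0.013, 0.001]
ft_force: [0.1, -0.2, -3.0]
gripper_width: 0.491
```

```bash
python3 - <<'E'
from h import *
s,p,phi=st();print(p,phi,s["gripper_width"]*85.4, s["ft_force"]); print(delta([.54,.140,.251],.026))
c=cam("scene"); crop(c,230,130,390,290,4,"s5.png")
E
```

```text
[0.54086859 0.14045959 0.25428707] 0.026141713249570032 41.947959418524505 [ 0.1496592  -0.15375094 -3.00169952]
[-0.088  0.044  0.329  0.   ]
```

View pics/s5.png

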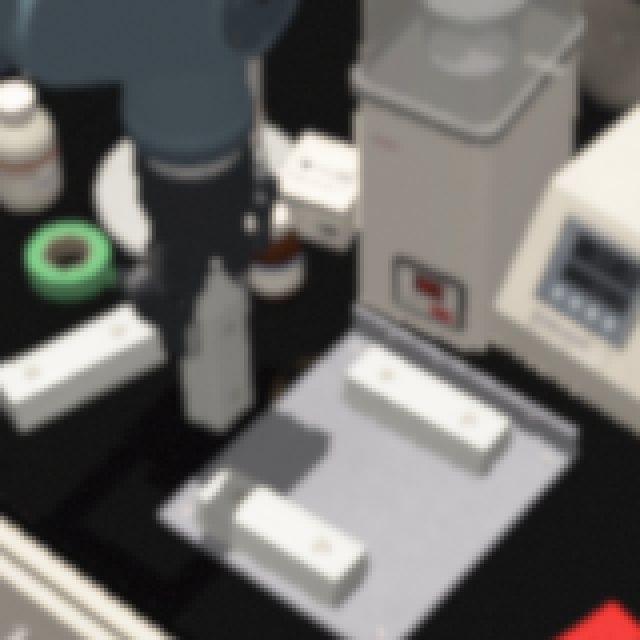

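Emit:
arm_command:
  commands: "0 0 0.45 0;0 0 0.45 0;0 0.6 0.45 0;0 1.2 0.45 0;0 2.0 0.35 0;0 2.8 0.3 0;0 3.6 0.3 0;0 4.4 0.35 0;0 5.2 0.4 0;0 5.8 0.45 0"

```text
clock: 7.28
eef_pos: [0.5419, 0.0822, 0.2487]
ee_rot: [-0.0, 1.0, 0.013, 0.0]
ft_force: [0.8, 4.1, -2.8]
gripper_width: 0.493
```

```bash
python3 - <<'E'
from h import *
s,p,phi=st();print(p,phi,s["gripper_width"]*85.4, s["ft_force"])
c=cam("scene"); crop(c,230,130,390,290,4,"s6.png")
c=cam("wrist"); cv2.imwrite("pics/w6.png",c["color"][:,:,::-1])
E
```

```text
[0.54187698 0.08219482 0.24868226] 0.026409291852008028 42.070748133392094 [ 0.84883069  4.09846279 -2.84315079]
```

View pics/s6.png

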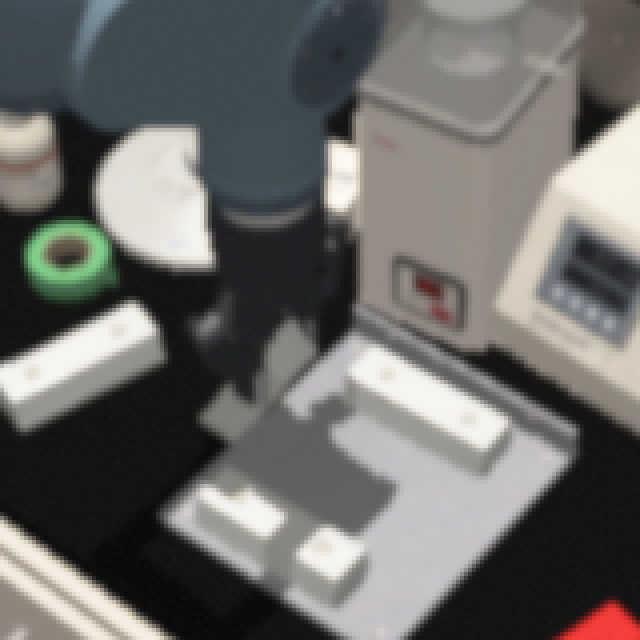

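View pics/w6.png

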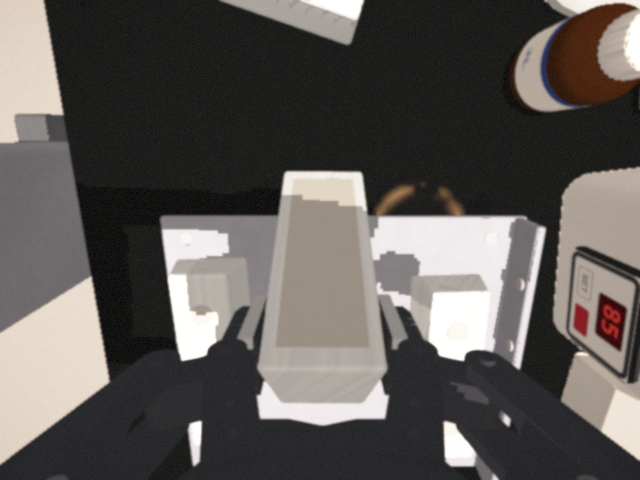

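Emit:
arm_command:
  commands: "0 0.6 0.1 0;0 1.1 0.3 0;0 1.7 0.55 0;0 2.25 0.8 0;0 2.75 1.1 0;0 3.2 1.4 0;0 3.7 1.75 0;0 4.2 2.15 0;0 4.6 2.5 0;0 4.9 2.9 0"

```text
clock: 8.22
eef_pos: [0.5431, 0.0334, 0.2192]
ee_rot: [0.0, 1.0, 0.013, 0.0]
ft_force: [-0.3, -0.6, 2.8]
gripper_width: 0.491
```

```bash
python3 - <<'E'
from h import *
s,p,phi=st();print(p,phi,s["gripper_width"]*85.4, s["ft_force"])
c=cam("scene"); crop(c,230,130,390,290,4,"s7.png")
c=cam("wrist"); cv2.imwrite("pics/w7.png",c["color"][:,:,::-1])
E
```

```text
[0.54312469 0.03342827 0.2191799 ] 0.02673762469765431 41.89772562467198 [-0.30288057 -0.5618933   2.76844158]
```

View pics/s7.png

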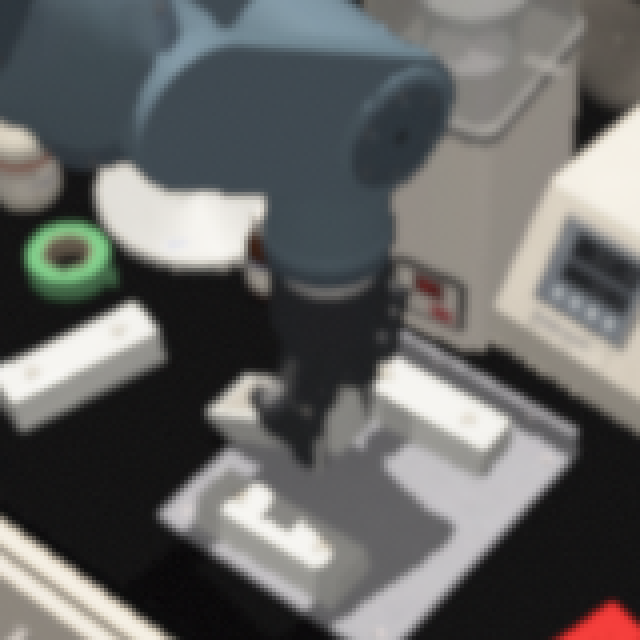

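View pics/w7.png

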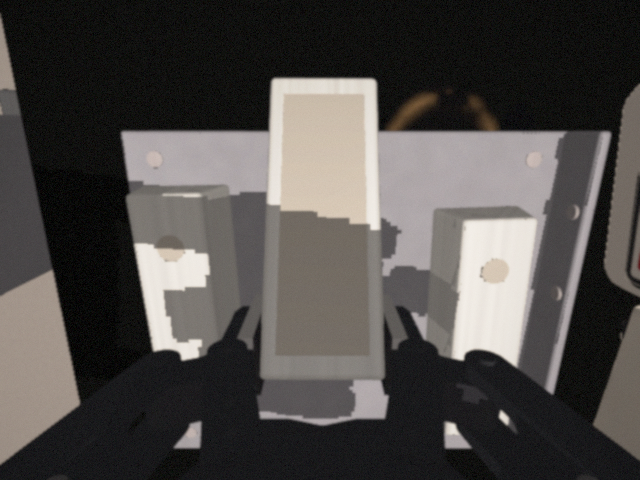

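Emit:
arm_command:
  commands: "0 0 -0.8 -0.01;0.3 0 -1.5 -0.02;0.6 0.8 -1.5 -0.02;0.6 2 -1.5 -0.02;0.6 3.2 -1.5 -0.02;0.6 3.8 -1.5 -0.02;0.6 3.8 -0.8 -0.02;0.6 3.8 0 -0.02;0.6 4.1 0.4 -0.02;0.6 4.3 0.7 -0.02"

```text
clock: 9.15
eef_pos: [0.5509, -0.0094, 0.2127]
ee_rot: [0.0, 1.0, 0.023, 0.001]
ft_force: [1.4, -3.8, 5.0]
gripper_width: 0.492
```

```bash
python3 - <<'E'
from h import *
s,p,phi=st();print(p,phi,s["gripper_width"]*85.4, s["ft_force"])
c=cam("scene"); crop(c,230,130,390,290,4,"s8.png")
c=cam("wrist"); cv2.imwrite("pics/w8.png",c["color"][:,:,::-1])
E
```

```text
[ 0.55088292 -0.00937637  0.21265412] 0.04631238124288948 42.01846290221191 [ 1.41042184 -3.79855303  5.00937449]
```

View pics/s8.png

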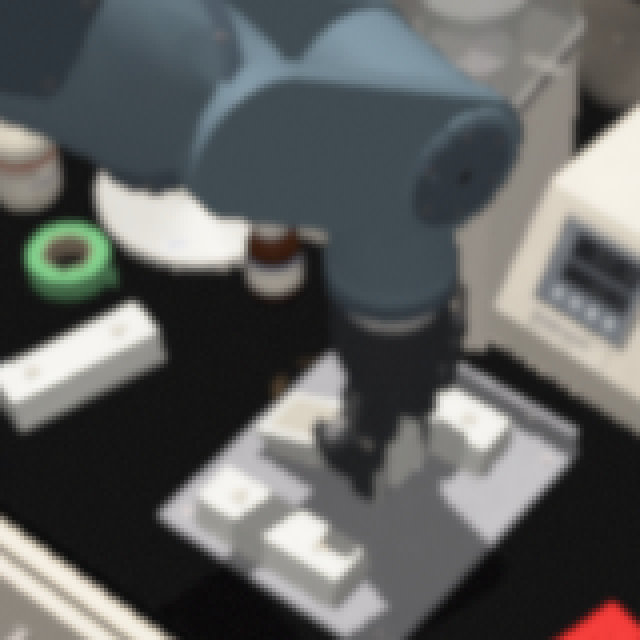

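View pics/w8.png

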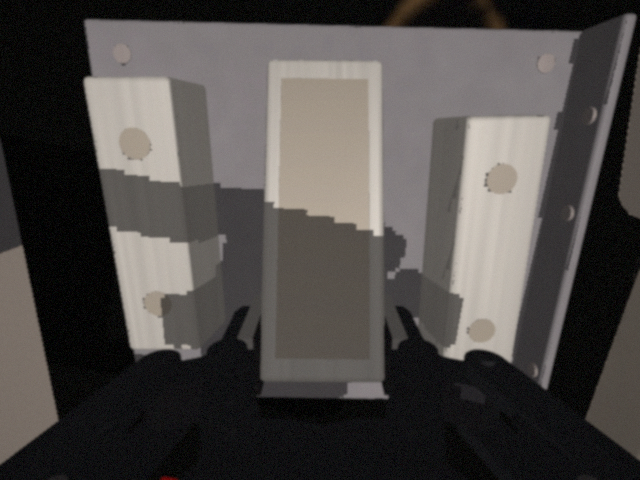

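Emit:
arm_command:
  commands: "0 0.3 0.3 0;0 0.5 0.6 0;0 0.7 0.9 0;0 0.8 1.2 0;0 0.9 1.5 0;0 1.0 1.7 0;0 1.0 1.8 0;0 1.0 1.8 0"

```text
clock: 9.92
eef_pos: [0.5505, -0.0188, 0.1941]
ee_rot: [-0.0, 1.0, 0.023, -0.0]
ft_force: [0.7, -3.4, 3.1]
gripper_width: 0.492
```

```bash
python3 - <<'E'
from h import *
s,p,phi=st();print(p,phi,s["gripper_width"]*85.4, s["ft_force"],s["wrist_torque"])
c=cam("scene"); crop(c,230,130,390,290,4,"s9.png")
c=cam("wrist"); cv2.imwrite("pics/w9.png",c["color"][:,:,::-1])
E
```

```text
[ 0.5504854  -0.01878934  0.19411608] 0.04684952246346742 41.99008403471983 [ 0.694822   -3.40365071  3.07327136] [-0.24841016 -0.16820364 -0.05357315]
```

View pics/s9.png

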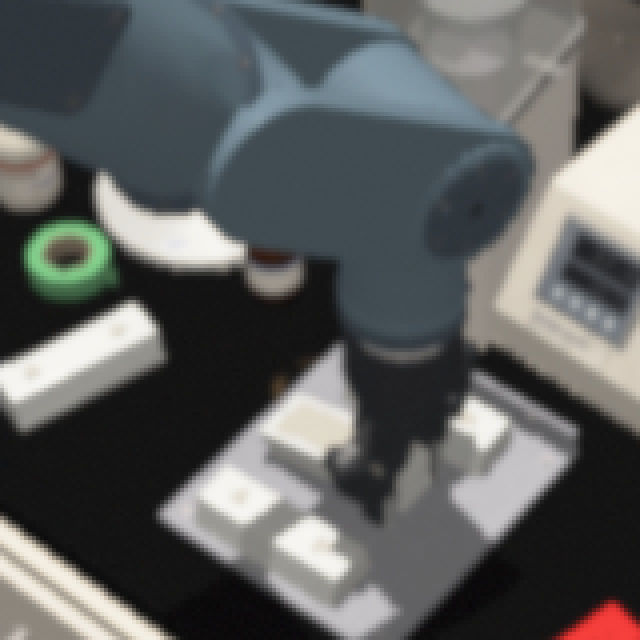

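View pics/w9.png

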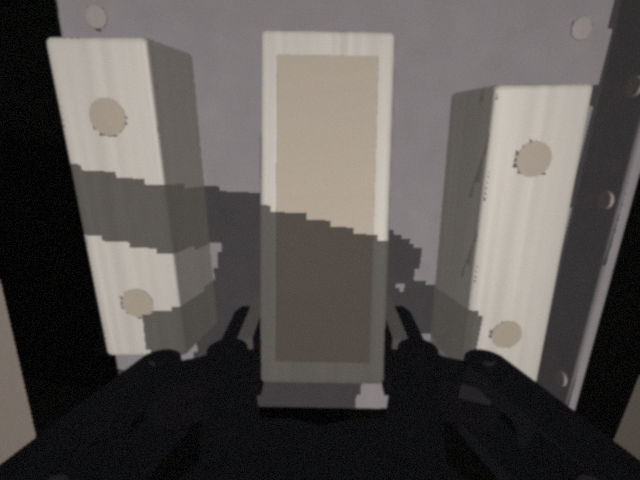

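```bash
python3 - <<'E'
from h import *
c=cam("wrist")
def pt(uv,w):
    o,D=ray(c,[uv]); d=c["camera_matrix"][0,0]*.044/w
    return o+D[0]*d
print(pt((327.5,33),131),pt((324,381),128))
# two-view: scene camera for left end top corner
crop(c,240,15,420,60,4,"w9a.png");crop(c,240,350,420,420,4,"w9b.png")
E
```

```text
[0.54652364 0.08818301 0.02525945] [ 0.55077814 -0.0253498   0.05710879]
```

View pics/w9b.png

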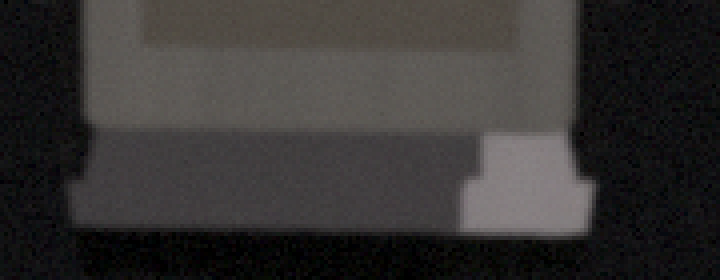

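View pics/w9a.png

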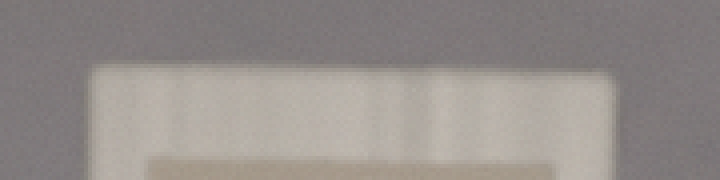

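Emit:
arm_command:
  commands: "0 0.05 0.2 0;0 0.1 0.4 0;0 0.15 0.6 0;0 0.15 0.7 0;0 0.15 0.8 0;0 0.15 0.8 0"

```text
clock: 10.57
eef_pos: [0.5506, -0.0201, 0.1861]
ee_rot: [-0.0, 1.0, 0.023, -0.0]
ft_force: [0.4, -3.8, 2.5]
gripper_width: 0.49
```

```bash
python3 - <<'E'
from h import *
s,p,phi=st();print(p,phi,s["gripper_width"]*85.4, s["ft_force"],s["wrist_torque"])
c=cam("wrist"); cv2.imwrite("pics/w10.png",c["color"][:,:,::-1])
E
```

```text
[ 0.55059363 -0.02010147  0.18614425] 0.04688477705549277 41.85911159568816 [ 0.44248415 -3.81159044  2.52405819] [-0.16105449 -0.19637452 -0.08459589]
```

View pics/w10.png

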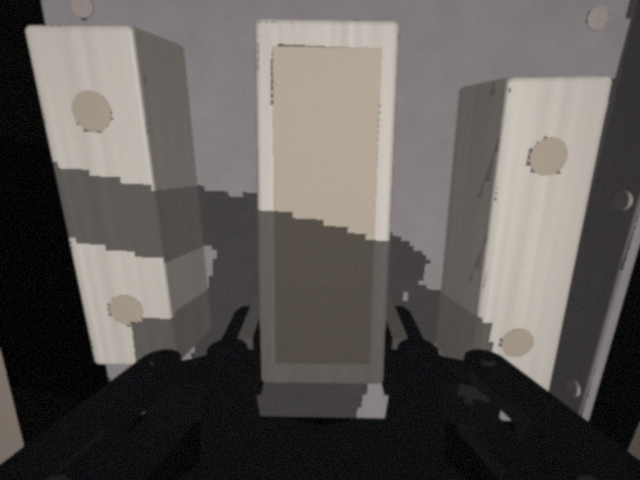

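Emit:
arm_command:
  commands: "0 0.1 0.2 0;0 0.1 0.3 0;0 0.1 0.3 0"

```text
clock: 10.87
eef_pos: [0.5507, -0.0211, 0.1832]
ee_rot: [-0.0, 1.0, 0.023, -0.0]
ft_force: [1.2, -2.4, 2.5]
gripper_width: 0.494
```

Emit:
arm_command:
  commands: "0 0 0 0;0 0 0 0;0 0 0 0;0 0 0 0"
  jaw: 5.4

```text
clock: 11.2
eef_pos: [0.5504, -0.0209, 0.1831]
ee_rot: [-0.0, 1.0, 0.024, -0.001]
ft_force: [-0.4, 0.1, -0.8]
gripper_width: 0.634
```

```bash
python3 - <<'E'
from h import *
s,p,phi=st();print(p,phi,s["gripper_width"]*85.4, s["ft_force"],s["wrist_torque"])
c=cam("wrist"); cv2.imwrite("pics/w11.png",c["color"][:,:,::-1])
E
```

```text
[ 0.55039872 -0.02085706  0.18311238] 0.04740630869975189 54.18127926059111 [-0.44922661  0.10827121 -0.83579029] [ 0.0219209   0.00097024 -0.03230532]
```

View pics/w11.png

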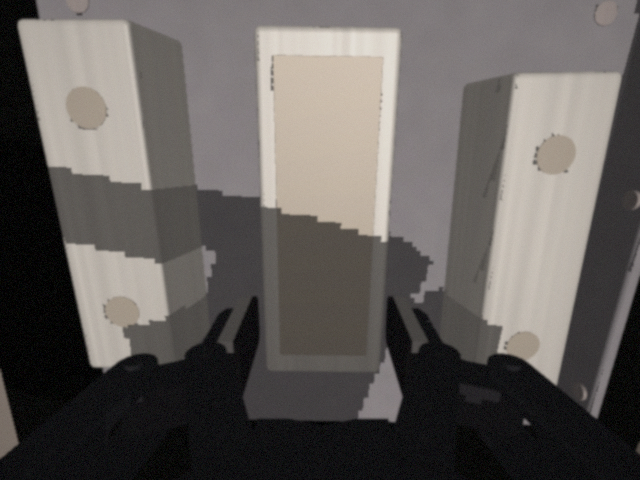

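Emit:
arm_command:
  commands: "0 0 -3 0;0 0 -7 0;0 0 -11 0;-4 0 -12 -0.2;-8 0 -12 -0.5;-12 -3 -12 -0.8;-12 -4 -12 -1.0;-12.5 -4 -12 -1.3;-12.5 -4 -12 -1.55;-12.5 -4 -12 -1.55"

```text
clock: 12.08
eef_pos: [0.4234, 0.0134, 0.3036]
ee_rot: [0.0, 0.894, 0.448, 0.0]
ft_force: [0.4, 0.1, -0.1]
gripper_width: 0.634
```

Emit:
arm_command:
  commands: "0 0 0 -0.1;0 0 0 -0.2;0 0 0 -0.25;0 0 0 -0.3;0 0 0 -0.3;0 0 0 -0.3"
  jaw: 7

```text
clock: 12.58
eef_pos: [0.4239, 0.013, 0.3034]
ee_rot: [-0.0, 0.819, 0.573, -0.0]
ft_force: [-0.2, 0.1, -0.2]
gripper_width: 0.82
```

```bash
python3 - <<'E'
from h import *
s,p,phi=st();print(p,phi,s["gripper_width"]*85.4, s["ft_force"]); print(delta([.425,.021,.2],1.597))
c=cam("wrist"); cv2.imwrite("pics/w12.png",c["color"][:,:,::-1])
c=cam("top"); crop(c,225,160,405,300,4,"t12.png")
c=cam("scene"); crop(c,230,130,390,290,4,"s12.png")
E
```

```text
[0.42390531 0.01299498 0.3034408 ] 1.2206334664087715 70.05831549618962 [-0.23608097  0.08109902 -0.2413857 ]
[ 0.789 -0.172 10.344 -0.376]
```

View pics/w12.png

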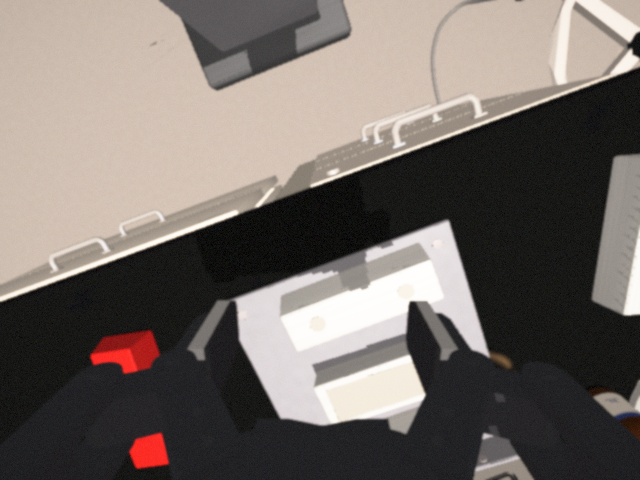

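View pics/s12.png

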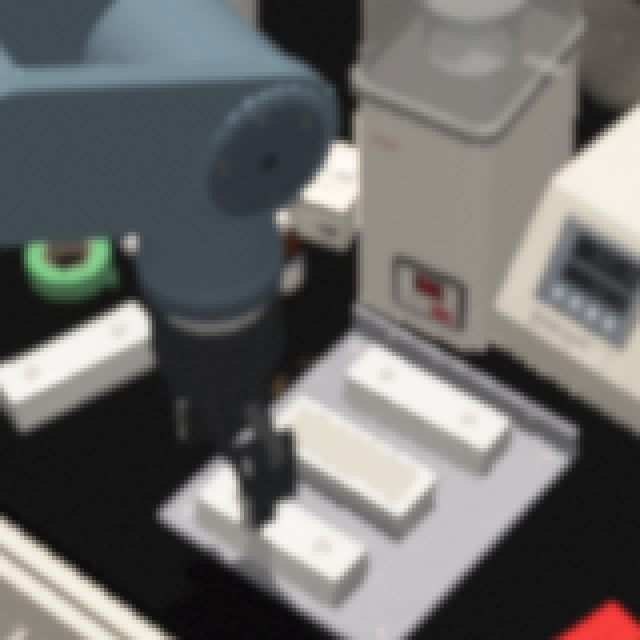

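View pics/t12.png

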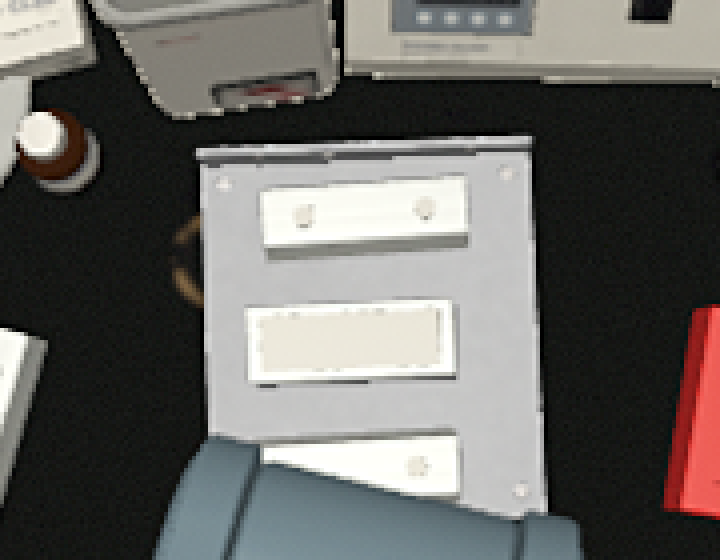

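Emit:
arm_command:
  commands: "0.8 -0.2 0 -0.12;0.8 -0.2 3 -0.24;0.8 -0.2 6 -0.37;0.8 -0.2 9 -0.375;0.8 -0.2 11 -0.375;0.8 -0.2 12 -0.375;0.8 -0.2 12 -0.375;0.8 -0.2 12 -0.375"

```text
clock: 13.4
eef_pos: [0.4251, 0.0211, 0.1837]
ee_rot: [-0.0, 0.698, 0.716, -0.0]
ft_force: [0.4, 0.4, 1.0]
gripper_width: 0.818
```

```bash
python3 - <<'E'
from h import *
s,p,phi=st();print(p,phi,s["gripper_width"]*85.4, s["ft_force"]); print(delta([.425,.021,.175],1.597))
c=cam("wrist"); cv2.imwrite("pics/w13.png",c["color"][:,:,::-1])
E
```

```text
[0.42508577 0.02107416 0.18365526] 1.5965792607450624 69.86647352291817 [0.42499466 0.42592012 0.96132599]
[-0.007 -0.009  0.866 -0.   ]
```

View pics/w13.png

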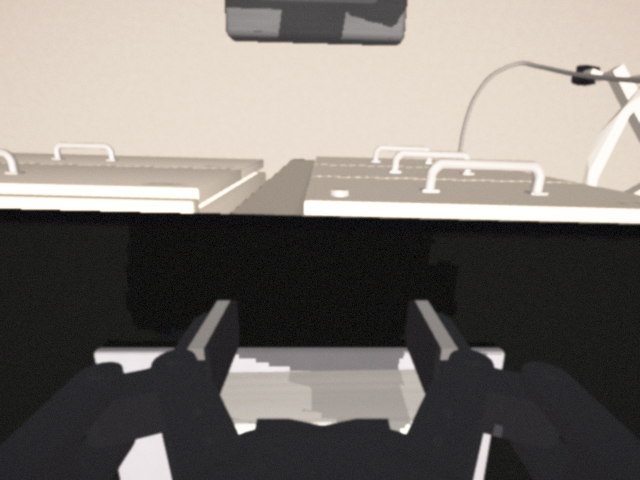

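Now feel for the bench with small steps down, to find the fingertip height.

Emit:
arm_command:
  commands: "0 0 0.3 0;0 0 0.6 0;0 0 0.8 0;0 0 0.8 0"

```text
clock: 13.78
eef_pos: [0.4249, 0.0211, 0.1756]
ee_rot: [0.0, 0.698, 0.716, 0.0]
ft_force: [0.7, -0.4, 0.3]
gripper_width: 0.822
```

Emit:
arm_command:
  commands: "0 0 0.2 0;0 0 0.4 0;0 0 0.4 0"

```text
clock: 14.03
eef_pos: [0.4247, 0.0212, 0.1712]
ee_rot: [-0.0, 0.698, 0.716, -0.0]
ft_force: [1.0, 0.3, 0.9]
gripper_width: 0.819
```

Emit:
arm_command:
  commands: "0 0 0.2 0;0 0 0.4 0;0 0 0.4 0"

```text
clock: 14.28
eef_pos: [0.4247, 0.0211, 0.1671]
ee_rot: [-0.0, 0.698, 0.716, -0.0]
ft_force: [-1.0, -0.3, 0.5]
gripper_width: 0.819
```

Emit:
arm_command:
  commands: "0 0 0.2 0;0 0 0.3 0;0 0 0.3 0"

```text
clock: 14.53
eef_pos: [0.4252, 0.0211, 0.1656]
ee_rot: [-0.0, 0.698, 0.716, -0.0]
ft_force: [-7.6, 0.7, 21.4]
gripper_width: 0.82
```

Emit:
arm_command:
  commands: "0 0 0.2 0;0 0 0.3 0;0 0 0.3 0"

```text
clock: 14.78
eef_pos: [0.4255, 0.0211, 0.1653]
ee_rot: [-0.001, 0.697, 0.717, -0.001]
ft_force: [-23.7, 1.2, 69.1]
gripper_width: 0.822
```

Emit:
arm_command:
  commands: "0 0 -0.8 0;0 0 -1.6 0;0 0 -1.6 0;0 0 -1.6 0"

```text
clock: 15.12
eef_pos: [0.4251, 0.0211, 0.1776]
ee_rot: [0.0, 0.698, 0.716, 0.0]
ft_force: [-0.7, -0.1, -0.7]
gripper_width: 0.816
```

```bash
python3 - <<'E'
from h import *
s,p,phi=st();print(p,phi,s["gripper_width"]*85.4, s["ft_force"]); print(delta([.436,.021,.1775],1.597))
E
```

```text
[0.42508569 0.02107636 0.17764576] 1.5970513528416663 69.67586932496741 [-0.69693461 -0.12438308 -0.69909962]
[-0.036  1.091  0.015  0.   ]
```

Emit:
arm_command:
  commands: "0 0.6 0.15 0;0 1.2 0.15 0;0 1.6 0.15 0;0 2.0 0.15 0;0 2.4 0.15 0;0 2.8 0.15 0;0 3.2 0.15 0;0 3.6 0.15 0;0 4.0 0.15 0;0 4.4 0.15 0"

```text
clock: 15.95
eef_pos: [0.4692, 0.0223, 0.1759]
ee_rot: [-0.0, 0.698, 0.716, -0.0]
ft_force: [-1.7, -0.3, -1.0]
gripper_width: 0.818
```

```bash
python3 - <<'E'
from h import *
s,p,phi=st();print(p,phi,s["gripper_width"]*85.4, s["ft_force"])
c=cam("scene"); crop(c,230,130,390,290,4,"s14.png")
c=cam("top"); crop(c,225,160,405,300,4,"t14.png")
E
```

```text
[0.46922018 0.02229218 0.17587822] 1.5970002161276768 69.87438525331942 [-1.73857014 -0.2878874  -1.04928287]
```

View pics/s14.png

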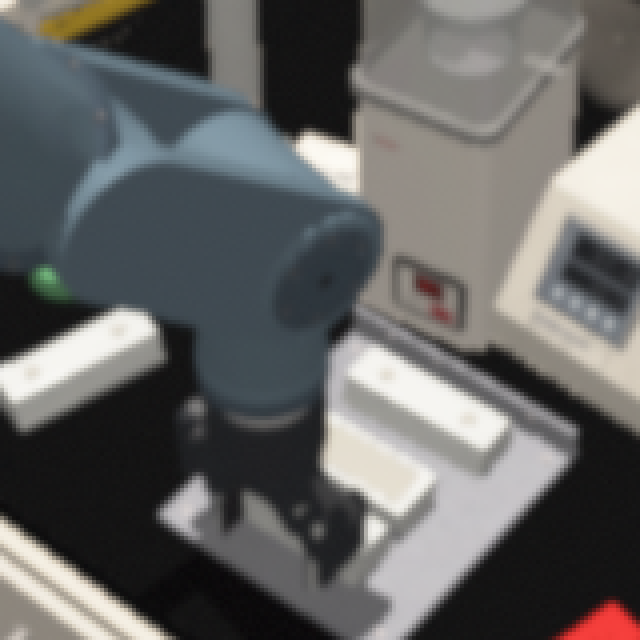

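View pics/t14.png

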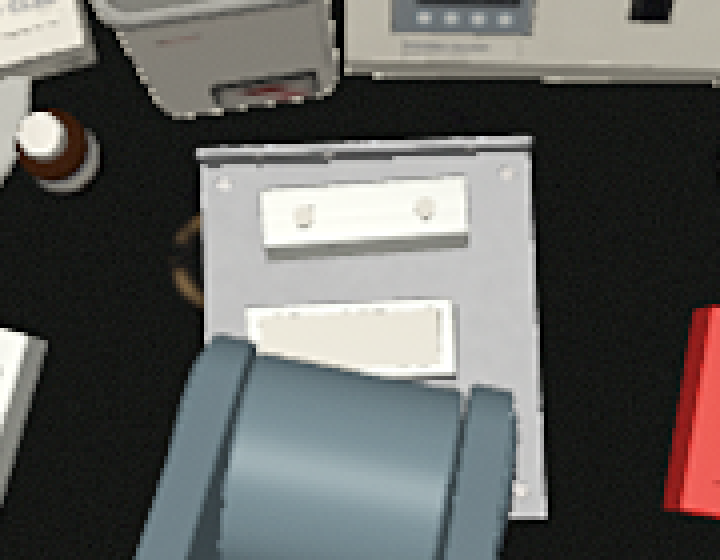

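Emit:
arm_command:
  commands: "0 0.4 0 0;0 0.7 0 0;0 1.0 0 0;0 1.3 0 0;0 1.6 0 0;0 1.9 0 0;0 2.2 0 0;0 2.5 0 0;0 2.8 0 0;0 3.1 0 0"

```text
clock: 16.88
eef_pos: [0.4988, 0.0233, 0.1759]
ee_rot: [-0.002, 0.698, 0.716, -0.001]
ft_force: [-11.6, -0.8, 11.2]
gripper_width: 0.818
```

```bash
python3 - <<'E'
from h import *
s,p,phi=st();print(p,phi, s["ft_force"])
c=cam("scene"); crop(c,230,130,390,290,4,"s15.png")
E
```

```text
[0.4988327  0.0232803  0.17588261] 1.5973732547860584 [-11.57845558  -0.75102854  11.24772954]
```

View pics/s15.png

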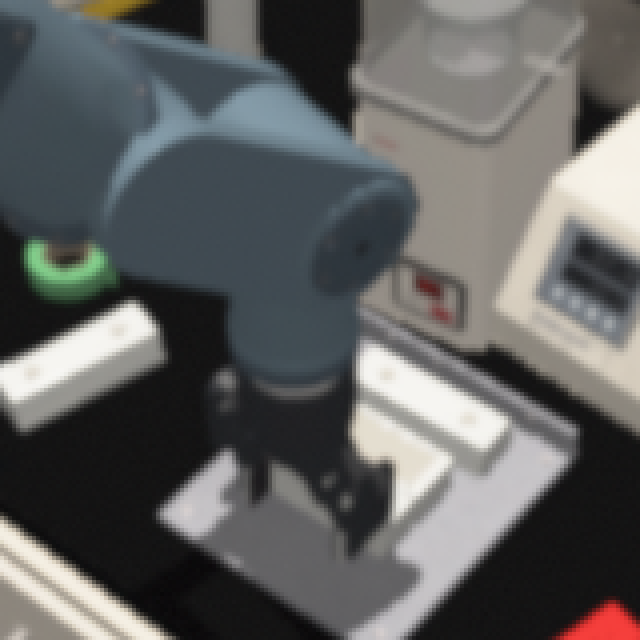

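Emit:
arm_command:
  commands: "0 0 -0.1 0;0 0 -0.15 0;0 0.2 -0.18 0;0 0.4 -0.2 0;0 0.6 -0.22 0"

```text
clock: 17.35
eef_pos: [0.506, 0.0233, 0.178]
ee_rot: [-0.0, 0.698, 0.716, -0.0]
ft_force: [-4.0, 0.1, -0.2]
gripper_width: 0.825
```

```bash
python3 - <<'E'
from h import *
s,p,phi=st();print(p,phi, s["ft_force"])
E
```

```text
[0.50600174 0.02326374 0.17798355] 1.5969619890380273 [-3.97846311  0.06766188 -0.18434316]
```

Emit:
arm_command:
  commands: "0 0.2 -0.02 0;0 0.4 -0.04 0;0 0.6 -0.06 0;0 0.8 -0.08 0;0 0.95 -0.1 0"

```text
clock: 17.77
eef_pos: [0.5154, 0.0235, 0.179]
ee_rot: [-0.0, 0.698, 0.716, -0.0]
ft_force: [-3.9, 0.9, -1.8]
gripper_width: 0.823
```

```bash
python3 - <<'E'
from h import *
s,p,phi=st();print(p,phi, s["ft_force"])
c=cam("scene"); crop(c,230,130,390,290,4,"s16.png")
c=cam("wrist"); cv2.imwrite("pics/w16.png",c["color"][:,:,::-1])
E
```

```text
[0.51540754 0.0235392  0.17903547] 1.5971751670369434 [-3.9284018   0.91183769 -1.80012689]
```

View pics/s16.png

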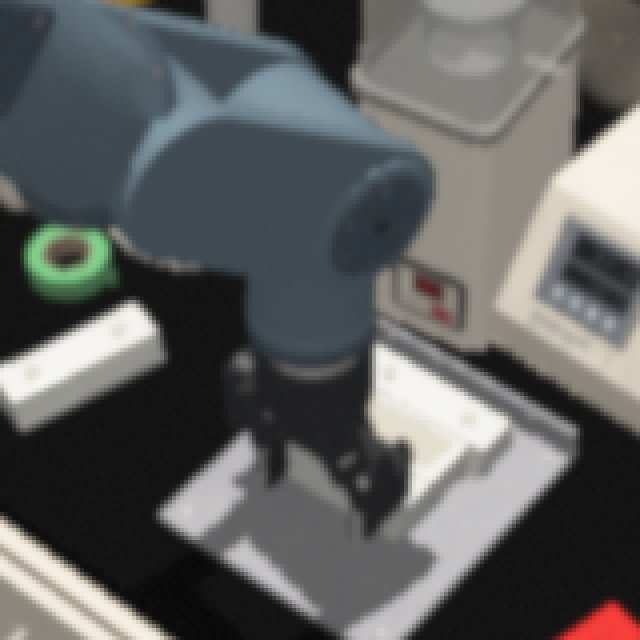

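View pics/w16.png

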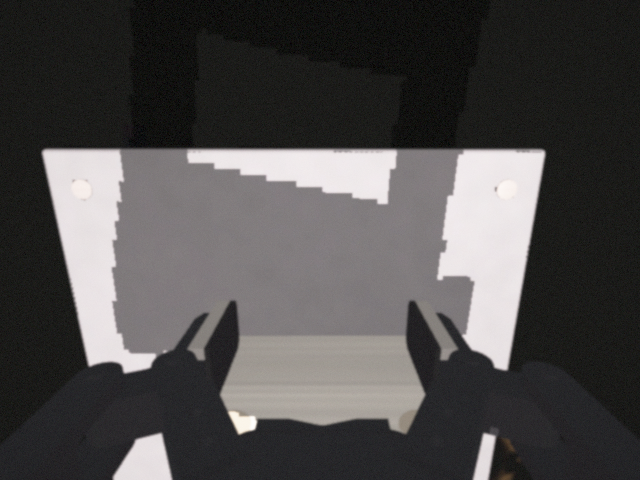

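Emit:
arm_command:
  commands: "0 0.15 -0.02 0;0 0.3 -0.03 0;0 0.45 -0.05 0;0 0.6 -0.06 0;0 0.7 -0.07 0"

```text
clock: 18.28
eef_pos: [0.5224, 0.0237, 0.1798]
ee_rot: [-0.0, 0.698, 0.716, -0.0]
ft_force: [-4.9, -0.5, -2.8]
gripper_width: 0.821
```

```bash
python3 - <<'E'
from h import *
s,p,phi=st();print(p,phi, s["ft_force"])
c=cam("scene"); crop(c,310,170,390,250,8,"s17.png")
E
```

```text
[0.52239499 0.02368948 0.17977611] 1.5969756506237136 [-4.8954071  -0.48244064 -2.79536326]
```

View pics/s17.png

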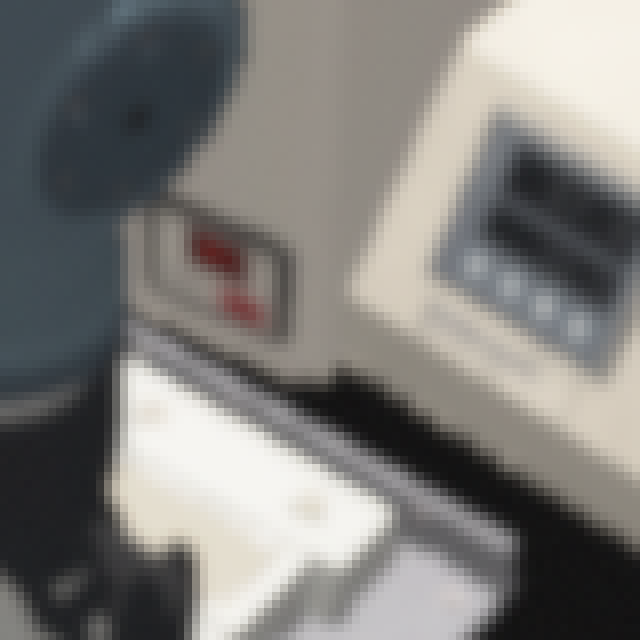

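Emit:
arm_command:
  commands: "0 0.08 0 0;0 0.16 0 0;0 0.24 0 0;0 0.32 0 0"

```text
clock: 18.67
eef_pos: [0.5255, 0.0238, 0.1799]
ee_rot: [-0.0, 0.698, 0.716, -0.0]
ft_force: [-5.0, -0.2, -1.3]
gripper_width: 0.822
```

```bash
python3 - <<'E'
from h import *
s,p,phi=st();print(p,phi, s["ft_force"])
c=cam("scene"); crop(c,310,170,390,250,8,"s18.png")
E
```

```text
[0.5254549  0.02376675 0.17986829] 1.5970372303052904 [-4.99577182 -0.19210044 -1.33187308]
```

View pics/s18.png

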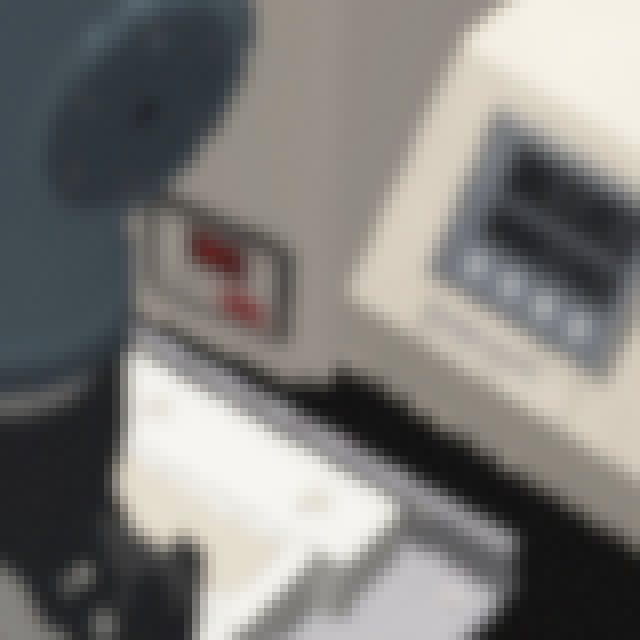

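Force is still 5 N, so everything is sliding. Closing in by 0.5 mm per row.

Emit:
arm_command:
  commands: "0 0.05 0 0;0 0.1 0 0;0 0.15 0 0;0 0.2 0 0"

```text
clock: 19.05
eef_pos: [0.5274, 0.0238, 0.1799]
ee_rot: [-0.0, 0.698, 0.716, -0.0]
ft_force: [-5.7, -1.0, -1.1]
gripper_width: 0.822
```

Emit:
arm_command:
  commands: "0 0.05 0 0;0 0.1 0 0;0 0.15 0 0;0 0.2 0 0"

```text
clock: 19.38
eef_pos: [0.529, 0.0239, 0.1797]
ee_rot: [-0.001, 0.698, 0.716, -0.001]
ft_force: [-8.4, -1.2, 2.3]
gripper_width: 0.82
```

```bash
python3 - <<'E'
from h import *
s,p,phi=st();print(p,phi, s["ft_force"])
c=cam("scene"); crop(c,310,170,390,250,8,"s19.png")
c=cam("top"); crop(c,265,185,370,300,5,"t19.png")
E
```

```text
[0.529033   0.02390009 0.17974569] 1.5971892550621423 [-8.42977324 -1.16115621  2.31375371]
```

View pics/t19.png

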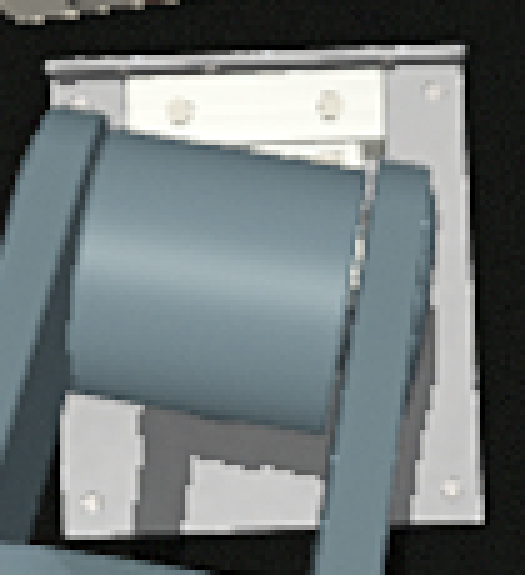

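Emit:
arm_command:
  commands: "0 0.04 -0.02 0;0 0.08 -0.04 0;0 0.12 -0.05 0"

```text
clock: 19.73
eef_pos: [0.5295, 0.0239, 0.1798]
ee_rot: [-0.002, 0.698, 0.716, -0.001]
ft_force: [-12.0, -2.9, 1.5]
gripper_width: 0.822
```

Emit:
arm_command:
  commands: "0 0.04 -0.01 0;0 0.08 -0.02 0;0 0.08 -0.02 0"

```text
clock: 19.98
eef_pos: [0.5298, 0.0239, 0.1798]
ee_rot: [-0.002, 0.698, 0.716, -0.002]
ft_force: [-12.7, -2.1, 2.2]
gripper_width: 0.817
```

```bash
python3 - <<'E'
from h import *
s,p,phi=st();print(p,phi, s["ft_force"],s["wrist_torque"])
c=cam("top"); crop(c,280,180,355,230,10,"t20.png")
E
```

```text
[0.52979707 0.02389717 0.17978897] 1.597277145356859 [-12.6859953   -2.07169644   2.2123262 ] [-0.31349186  1.97704467 -0.06556281]
```

View pics/t20.png

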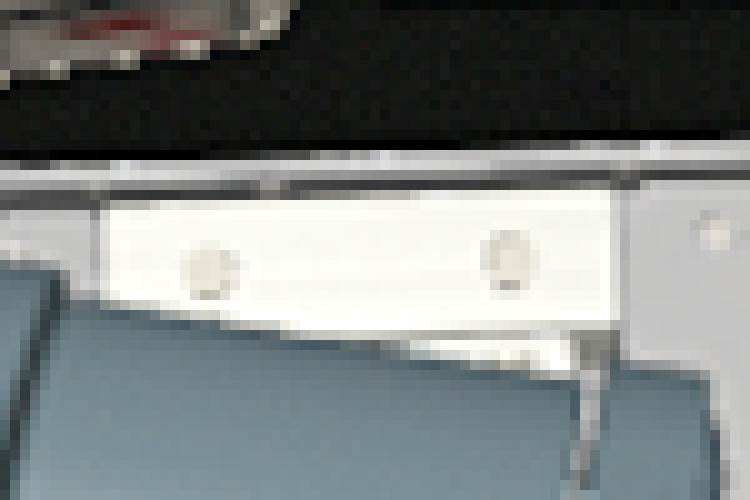

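Emit:
arm_command:
  commands: "0 0.05 -0.01 0;0 0.1 -0.02 0;0 0.1 -0.02 0"

```text
clock: 20.28
eef_pos: [0.5302, 0.0239, 0.1798]
ee_rot: [-0.003, 0.698, 0.716, -0.003]
ft_force: [-15.0, -2.4, 4.7]
gripper_width: 0.819
```

Emit:
arm_command:
  commands: "0 0.06 -0.04 0;0 0.12 -0.06 0;0 0.16 -0.08 0;0 0.16 -0.08 0"

```text
clock: 20.62
eef_pos: [0.5308, 0.024, 0.1798]
ee_rot: [-0.004, 0.698, 0.716, -0.004]
ft_force: [-17.7, -3.0, 3.5]
gripper_width: 0.821
```

Emit:
arm_command:
  commands: "0 -0.4 0 0;0 -1.2 0 0;0 -2 0 0;0 -2.5 -3 0;0 -3 -7 0;4 -4 -11 0;8 -6 -14 0;12 -8 -14 0;15 -8 -14 0;18 -8 -14 0"

```text
clock: 21.45
eef_pos: [0.4489, 0.2014, 0.3242]
ee_rot: [0.002, 0.698, 0.716, 0.003]
ft_force: [1.2, -0.2, 0.5]
gripper_width: 0.821
```

Emit:
arm_command:
  commands: "3 0 0 0;6 0 0 0;6 0 0 0"
  jaw: 8.5

```text
clock: 21.7
eef_pos: [0.4476, 0.2642, 0.3231]
ee_rot: [0.0, 0.696, 0.718, 0.003]
ft_force: [-0.1, -0.4, 1.1]
gripper_width: 0.994
```

```bash
python3 - <<'E'
from h import *
s,p,phi=st();print(p,phi, s["ft_force"])
c=cam("top"); crop(c,225,160,405,300,4,"t21.png"); crop(c,280,190,355,260,10,"t21b.png")
c=cam("scene"); crop(c,290,180,390,270,8,"s21.png")
E
```

```text
[0.4476126  0.2642225  0.32308993] 1.6010442446560709 [-0.09466725 -0.41991841  1.12686146]
```

View pics/t21.png

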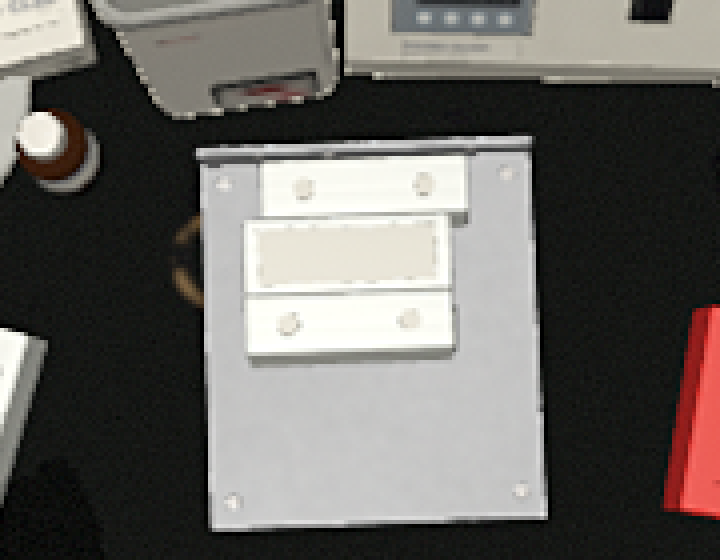

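View pics/t21b.png

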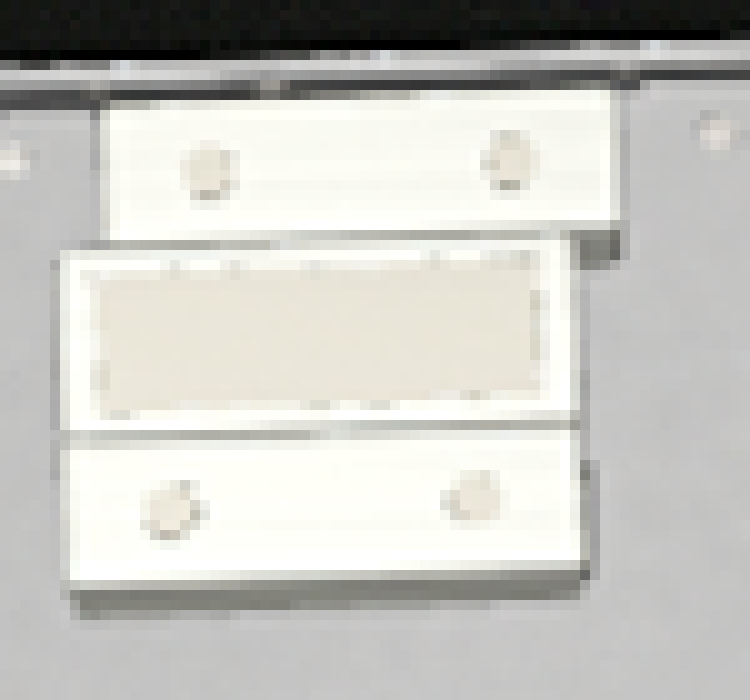

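View pics/s21.png

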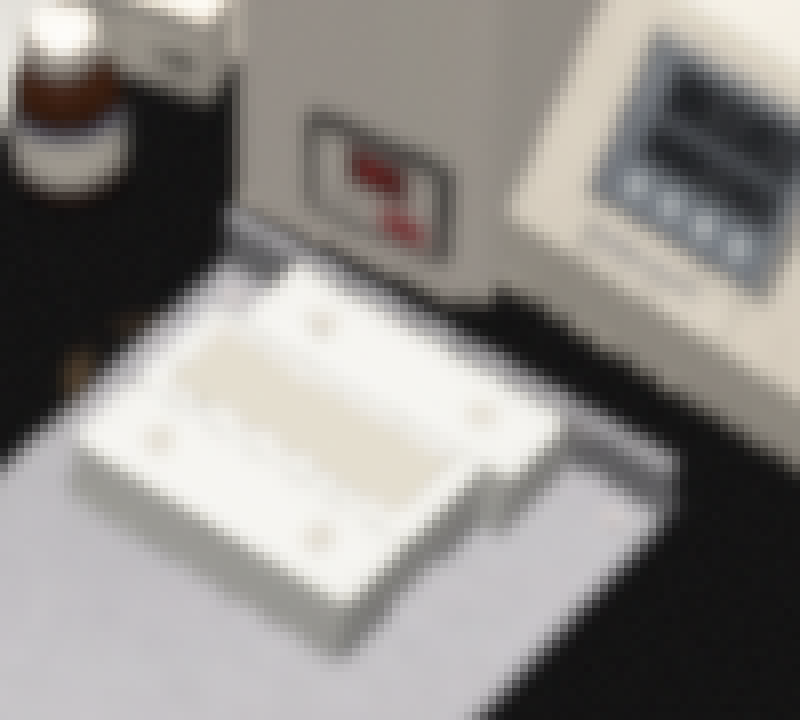

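```bash
python3 - <<'E'
from h import *
c=cam("top"); g=cv2.cvtColor(c["color"],cv2.COLOR_RGB2GRAY).astype(float)
for u in (296,305,318,330,335):
    p=g[195:256,u]; print(u,[int(v) for v in p])
s=c["color"][195:250,318]; 
def edges(u):
    x=np.arange(195,256,.1); p=np.interp(x,np.arange(195,256),g[195:256,u])
    b=p>215; e=np.where(np.diff(b.astype(int))!=0)[0]; return x[e]
for u in (296,318,332):
    e=edges(u); print(u,np.round(1000*onz(c,[(u,v) for v in e],.036)[:,0],1))
E
```

```text
296 [0, 185, 215, 140, 56, 228, 253, 250, 249, 250, 249, 249, 252, 250, 249, 251, 254, 254, 254, 176, 242, 245, 229, 228, 229, 230, 230, 230, 230, 230, 231, 231, 231, 230, 231, 228, 251, 255, 187, 235, 254, 254, 255, 246, 233, 232, 233, 235, 189, 244, 255, 255, 252, 181, 122, 130, 160, 193, 197, 195, 195]
305 [42, 193, 163, 105, 78, 243, 254, 249, 250, 249, 249, 252, 253, 249, 250, 252, 254, 255, 233, 189, 246, 248, 231, 228, 229, 230, 230, 230, 230, 230, 230, 231, 230, 230, 229, 239, 254, 246, 179, 243, 255, 254, 254, 254, 254, 254, 254, 253, 254, 255, 255, 255, 223, 149, 130, 127, 189, 199, 196, 196, 196]
318 [213, 220, 139, 56, 182, 246, 251, 248, 248, 249, 249, 251, 251, 248, 250, 252, 254, 255, 182, 236, 254, 238, 227, 227, 228, 229, 229, 229, 229, 230, 229, 230, 230, 230, 229, 221, 255, 194, 217, 251, 254, 252, 254, 254, 254, 254, 253, 252, 254, 254, 255, 254, 190, 125, 130, 158, 193, 198, 196, 196, 197]
330 [192, 170, 97, 61, 237, 251, 247, 249, 210, 216, 227, 229, 230, 173, 236, 254, 254, 234, 183, 245, 230, 223, 228, 227, 228, 229, 229, 228, 229, 229, 229, 229, 229, 228, 241, 254, 247, 174, 239, 254, 251, 251, 254, 253, 246, 247, 248, 252, 254, 254, 255, 225, 152, 126, 123, 191, 202, 199, 198, 199, 200]
335 [210, 162, 78, 85, 246, 253, 245, 244, 246, 248, 249, 250, 245, 246, 249, 251, 253, 212, 213, 252, 254, 254, 254, 254, 254, 254, 254, 255, 254, 254, 253, 253, 254, 254, 255, 255, 225, 182, 241, 254, 251, 251, 253, 254, 254, 254, 251, 251, 253, 254, 255, 211, 138, 126, 131, 191, 201, 198, 198, 198, 198]
296 [649.5 618.6 616.4 575.8 573.6 553.7 551.4 542.3]
318 [659.5 657.7 649.7 620.2 617.7 577.2 574.2 543.6]
332 [650.9 620.2 617.8 614.6 611.6 577.4 574.7 544.5]
```

```bash
python3 - <<'E'
from h import *
c=cam("top"); cv2.imwrite("pics/t22.png",cv2.resize(c["color"][150:330,130:310,::-1],None,fx=3,fy=3))
print(onz(c,[(186,237)],.019))
s,p,phi=st();print(p,phi); print(delta([.503,.236,.26],1.293), delta([.503,.236,.1735],1.293))
E
```

```text
[[0.57099916 0.31009604 0.019     ]]
[0.44815126 0.25953242 0.32183611] 1.5969200742434897
[-2.496  5.422  6.184  0.304] [-2.496  5.422 14.834  0.304]
```

Emit:
arm_command:
  commands: "-2.5 5.4 2 0.12;-2.5 5.4 4 0.24;-2.5 5.4 6.2 0.304;-2.5 5.4 6.2 0.304;-2.5 5.4 6.2 0.304;-2.5 5.4 6.2 0.304"
  jaw: 6.4

```text
clock: 22.4
eef_pos: [0.5029, 0.2359, 0.2605]
ee_rot: [0.0, 0.798, 0.603, 0.0]
ft_force: [0.5, 1.2, 0.1]
gripper_width: 0.753
```

```bash
python3 - <<'E'
from h import *
s,p,phi=st();print(p,phi,s["gripper_width"]*85.4); print(delta([.503,.236,.1735],1.293))
c=cam("wrist"); cv2.imwrite("pics/w22.png",c["color"][:,:,::-1])
E
```

```text
[0.50287051 0.23590533 0.26049551] 1.2941340416484322 64.33329706052335
[1.3e-02 1.0e-02 8.7e+00 1.0e-03]
```

View pics/w22.png

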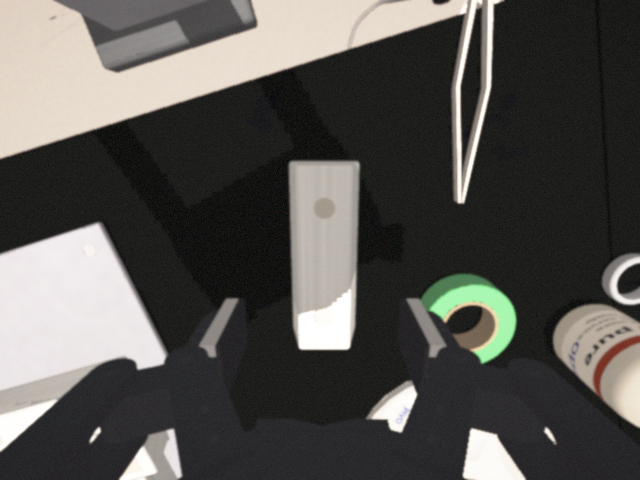

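Emit:
arm_command:
  commands: "0 0 3 0;0 0 6 0;0 0 8 0;0 0 8.7 0;0 0 8.7 0;0 0 8.7 0"

```text
clock: 22.95
eef_pos: [0.5033, 0.2368, 0.174]
ee_rot: [0.0, 0.798, 0.603, 0.001]
ft_force: [0.6, -0.2, -0.8]
gripper_width: 0.749
```

Emit:
arm_command:
  commands: "0 0 0 0;0 0 0 0;0 0 0 0;0 0 0 0;0 0 0 0"
  jaw: 3.5
  force: 40

```text
clock: 23.37
eef_pos: [0.5037, 0.2367, 0.1749]
ee_rot: [0.001, 0.798, 0.603, 0.001]
ft_force: [-0.8, -1.4, 8.1]
gripper_width: 0.473
```

Emit:
arm_command:
  commands: "0 0 -0.5 0;0 0 -1.5 0;0 0 -3 0;0 0 -3 0"

```text
clock: 23.7
eef_pos: [0.5039, 0.2368, 0.2057]
ee_rot: [0.001, 0.798, 0.602, 0.002]
ft_force: [2.4, 0.6, -3.0]
gripper_width: 0.469
```

```bash
python3 - <<'E'
from h import *
s,p,phi=st();print(p,phi,s["gripper_width"]*85.4,s["ft_force"],s["wrist_torque"])
c=cam("wrist"); cv2.imwrite("pics/w23.png",c["color"][:,:,::-1])
c=cam("scene"); crop(c,210,150,310,250,6,"s23.png")
E
```

```text
[0.50388367 0.23679073 0.20566794] 1.293207248072629 40.06587230188992 [ 2.39268908  0.60508562 -2.99133412] [ 0.03259324 -0.10607172  0.05170339]
```

View pics/w23.png

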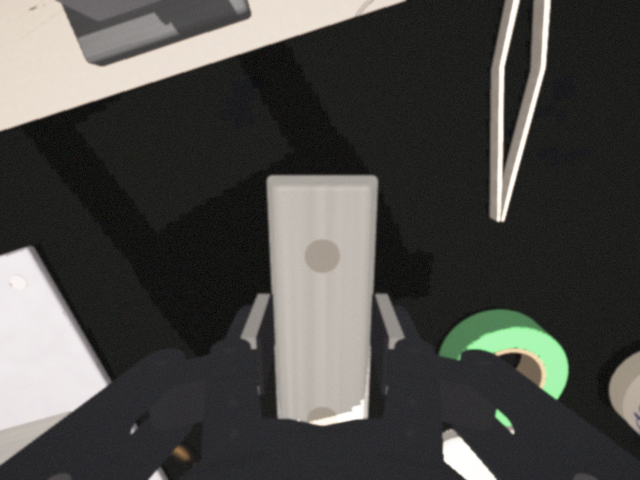

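View pics/s23.png

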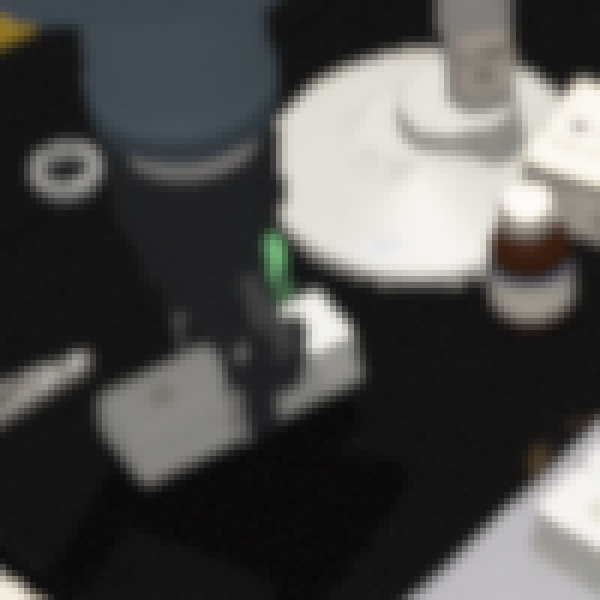

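```bash
python3 - <<'E'
from h import *
c=cam("scene"); cv2.imwrite("pics/s24.png",c["color"][60:260,230:430,::-1].repeat(3,0).repeat(3,1))
print(onz(c,[(352,217),(321,206)],0))
t=cam("top")
# where base-plane x=.66.. appears
for x in (.66,.68,.70): print(x,proj(t,[[x,.07,0],[x,.07,.1],[x,.07,.3]]).round(1).tolist())
s,p,phi=st(); print(s["joints"].round(3)); print(delta([.597,.025,.27],1.597))
E
```

```text
[[0.71011435 0.02903544 0.        ]
 [0.68704493 0.1249011  0.        ]]
0.66 [[292.4, 198.4], [289.0, 189.2], [279.6, 163.2]]
0.68 [[292.3, 190.0], [289.0, 179.9], [279.5, 151.3]]
0.7 [[292.2, 181.6], [288.9, 170.6], [279.5, 139.6]]
[ 0.226  0.407  1.784 -0.     0.952 -1.067]
[-17.726  14.901  -6.792  -0.304]
```

View pics/s24.png

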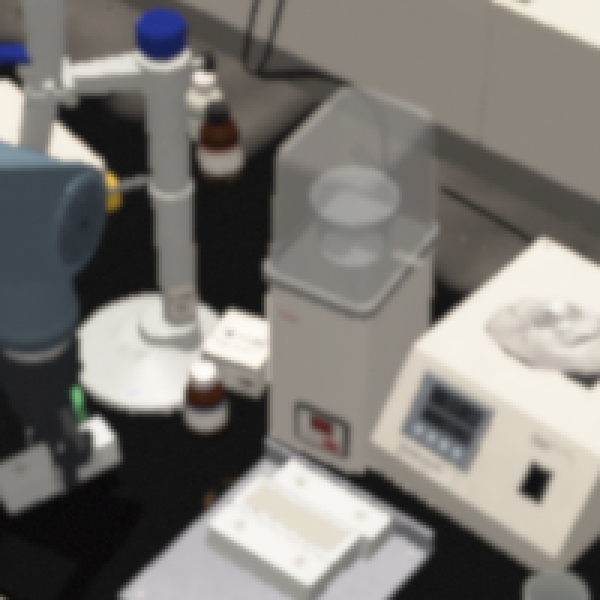

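Emit:
arm_command:
  commands: "0 0 -3 0;-2 1 -6.5 0;-6 4 -6.5 -0.1;-10 7 -6.5 -0.2;-14 11 -6.5 -0.3;-17.7 14.9 -6.5 -0.304;-17.7 14.9 -6.5 -0.304;-17.7 14.9 -6.5 -0.304;-17.7 14.9 -6.5 -0.304;-17.7 14.9 -6.5 -0.304"

```text
clock: 24.73
eef_pos: [0.5968, 0.0252, 0.2662]
ee_rot: [-0.001, 0.698, 0.716, -0.001]
ft_force: [-0.9, 0.0, -3.2]
gripper_width: 0.471
```

```bash
python3 - <<'E'
from h import *
s,p,phi=st();print(p,phi,s["gripper_width"]*85.4,s["ft_force"]); print(delta([.597,.025,.225],1.597))
c=cam("wrist"); cv2.imwrite("pics/w25.png",c["color"][:,:,::-1])
c=cam("scene"); crop(c,250,150,390,270,5,"s25.png")
E
```

```text
[0.59679624 0.0252027  0.26617806] 1.595741915769788 40.22743589652673 [-0.88252356  0.02058593 -3.15688257]
[-2.100e-02  2.000e-02  4.118e+00 -1.000e-03]
```

View pics/w25.png

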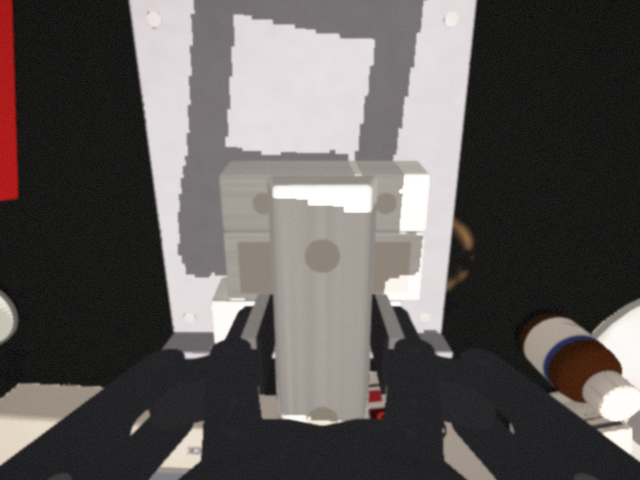

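View pics/s25.png

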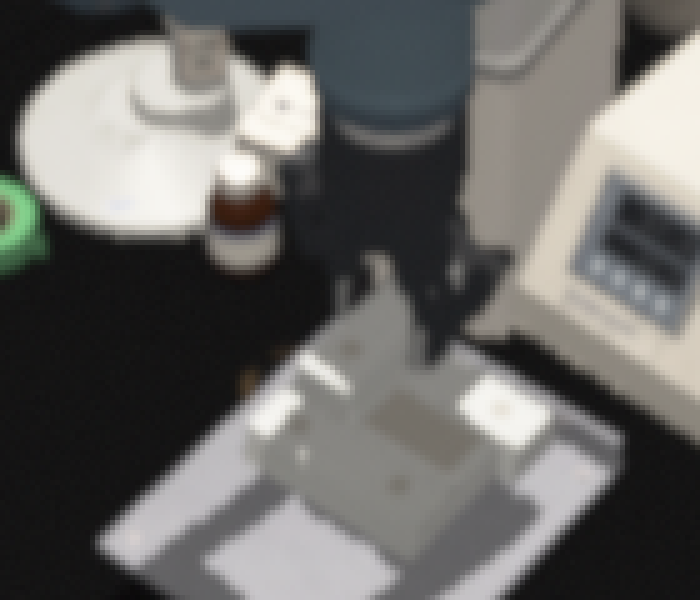

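Emit:
arm_command:
  commands: "0 0 1.5 0;0 0 3 0;0 0 4.2 0;0 0 4.6 0;0 0 4.8 0;0 0 4.8 0"

```text
clock: 25.33
eef_pos: [0.5972, 0.0259, 0.2192]
ee_rot: [-0.0, 0.697, 0.717, -0.0]
ft_force: [-0.3, -0.1, -4.0]
gripper_width: 0.47
```

Emit:
arm_command:
  commands: "0 0 0.2 0;0 0 0.4 0;0 0 0.6 0;0 0 0.6 0"

```text
clock: 25.67
eef_pos: [0.5974, 0.0253, 0.2134]
ee_rot: [-0.0, 0.698, 0.716, -0.0]
ft_force: [-0.3, -0.7, -3.7]
gripper_width: 0.47
```

Emit:
arm_command:
  commands: "0 0 0.07 0;0 0 0.14 0;0 0 0.14 0"

```text
clock: 25.92
eef_pos: [0.5974, 0.0253, 0.212]
ee_rot: [-0.0, 0.698, 0.716, -0.0]
ft_force: [-0.1, -0.7, -3.5]
gripper_width: 0.47
```

Emit:
arm_command:
  commands: "0 0 0.06 0;0 0 0.1 0;0 0 0.1 0"

```text
clock: 26.17
eef_pos: [0.5975, 0.0253, 0.2111]
ee_rot: [0.0, 0.698, 0.716, 0.0]
ft_force: [-0.2, 0.4, -2.9]
gripper_width: 0.467
```

Emit:
arm_command:
  commands: "0 0 0.06 0;0 0 0.1 0;0 0 0.1 0"

```text
clock: 26.42
eef_pos: [0.5975, 0.0253, 0.211]
ee_rot: [0.0, 0.698, 0.716, -0.0]
ft_force: [-3.4, -0.2, 4.5]
gripper_width: 0.468
```

Emit:
arm_command:
  commands: "0 0 0 0;0 0 0 0;0 0 0 0;0 0 0 0;0 0 0 0"
  jaw: 6.2

```text
clock: 26.83
eef_pos: [0.5975, 0.0253, 0.2101]
ee_rot: [0.0, 0.698, 0.716, 0.0]
ft_force: [0.4, -0.5, 0.7]
gripper_width: 0.727
```

Emit:
arm_command:
  commands: "0 0 -0.5 0;0 0 -2 0;0 0 -5 0;0 0 -9 0;0 0 -12 0;0 -4 -14 0;0 -8 -14 0;0 -12 -14 0;0 -15 -14 0;0 -15 -14 0"

```text
clock: 27.67
eef_pos: [0.4425, 0.0222, 0.3491]
ee_rot: [-0.002, 0.698, 0.716, -0.001]
ft_force: [0.6, 0.8, 0.2]
gripper_width: 0.726
```

Emit:
arm_command:
  commands: "4 0 0 0;8 0 0 0;12 0 0 0;16 0 0 0;20 0 0 0;20 0 0 0;20 0 0 0"

```text
clock: 28.25
eef_pos: [0.4418, 0.2234, 0.3504]
ee_rot: [0.0, 0.696, 0.718, 0.0]
ft_force: [-0.6, -0.6, -0.2]
gripper_width: 0.725
```

```bash
python3 - <<'E'
from h import *
s,p,phi=st();print(p,phi,s["clock"],s["ft_force"])
c=cam("top"); crop(c,225,160,405,300,4,"t30.png"); crop(c,280,190,355,260,10,"t30b.png"); cv2.imwrite("pics/t30f.png",c["color"][:,:,::-1])
c=cam("scene"); crop(c,290,170,390,260,8,"s30.png")
E
```

```text
[0.4418491  0.22338487 0.3503935 ] 1.601614949503252 28.25 [-0.58475491 -0.56881298 -0.17235017]
```

View pics/t30b.png

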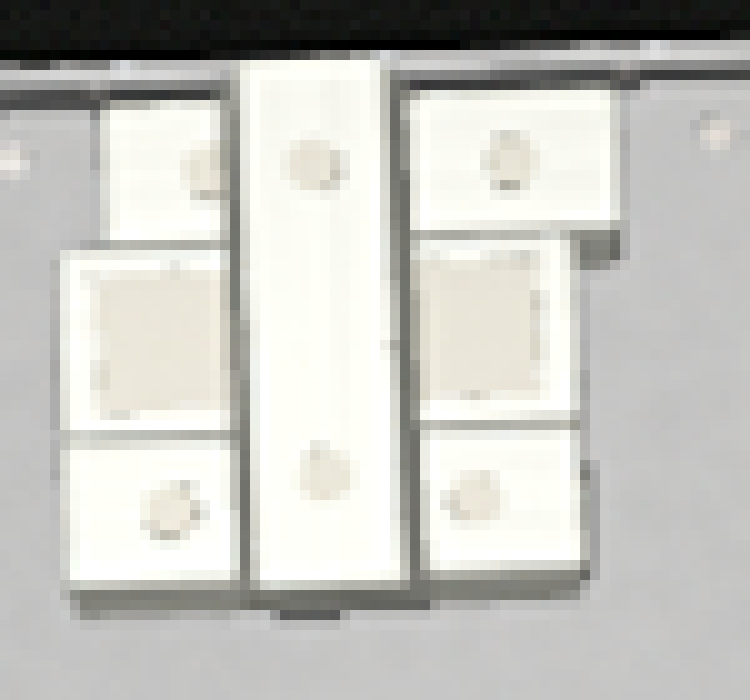

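View pics/s30.png

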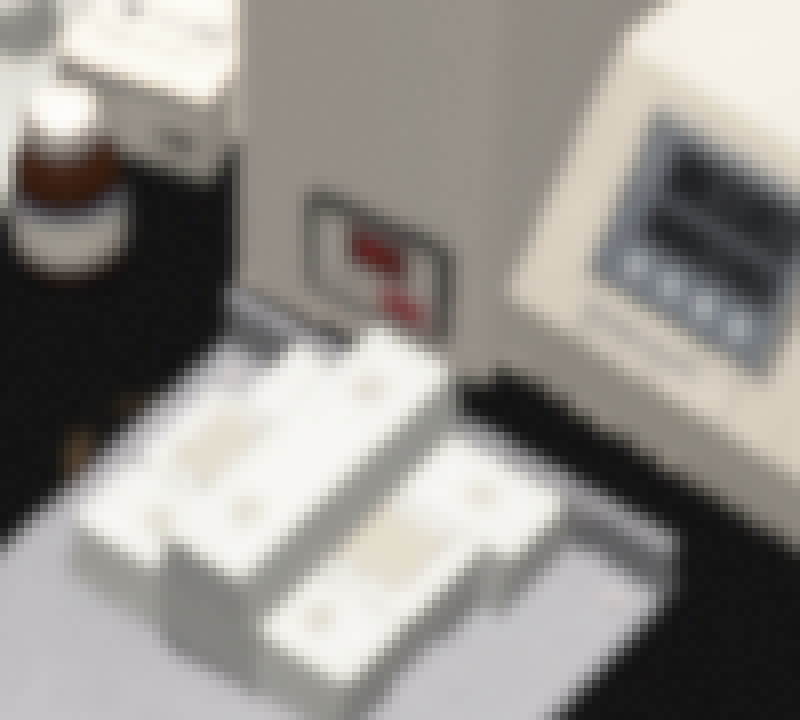

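View pics/t30f.png

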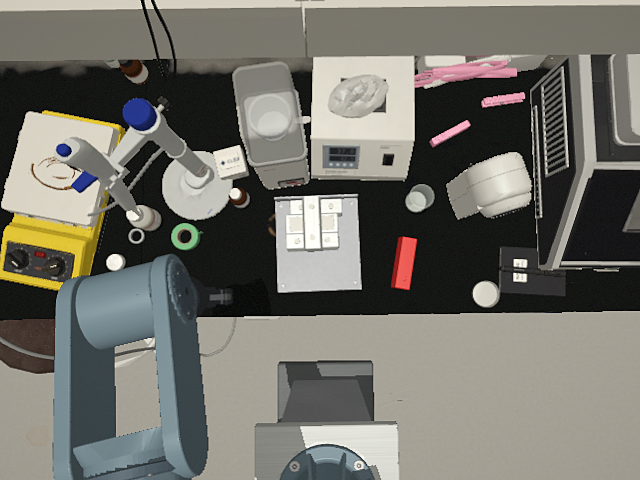

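```bash
python3 - <<'E'
from h import *
c=cam("top"); g=cv2.cvtColor(c["color"],cv2.COLOR_RGB2GRAY)
x0,y0,x1,y1=302,194,323,252;S=8
r=cv2.resize(g[y0:y1,x0:x1],None,fx=S,fy=S,interpolation=cv2.INTER_CUBIC)
# top face of fourth: corners read from crop /10
uv=np.array([(23.8,6.2),(38.6,6.0),(41,58.2),(25,58.6)])+[280-.5,190-.5]
W=1000*onz(c,uv,.064); print(W.round(1), W.mean(0).round(1))
a=(W[0]+W[1])/2-(W[2]+W[3])/2; print("yaw",np.degrees(np.arctan2(a[1],a[0])), np.linalg.norm(a))
print("far ctr",1000*onz(c,[(315.6,205.9)],.036))
E
```

```text
[[653.1  41.7  64. ]
 [653.2   9.4  64. ]
 [538.8   5.7  64. ]
 [538.4  40.2  64. ]] [595.9  24.3  64. ]
yaw 1.3073982369930706 114.57106773163876
far ctr [[635.25141044  15.56245351  36.        ]]
```

```bash
python3 - <<'E'
from rig import ctrl
print(ctrl.close_job())
E
```

```text
the job is handed in; nothing more can be done
None
```

The stack is built and I handed the job in at about 28 s of the 62 s allowed. No verdict was reported.

**What I did**
- I tipped the standing ingot over against the plate's left edge, then laid it broad face up between the two on the plate.
- I closed the three up against the fence with slow pushes, with at most about 18 N measured at the wrist.
- I laid the white lying ingot crosswise on top. The red look-alike was not touched.

**Last checks (top camera, accurate to about 2 mm)**

| Check | Measured | Allowed |
|---|---|---|
| Far ingot, x on the plate | about 79 mm (78 is flush with the fence) | above 74.5 mm |
| Spacing between neighbouring ingots | about 37.8 mm (far–near distance halved) | 35 to 41.5 mm |
| Far and near ingots, angle to the plate | within about 1° | under 2.9° |
| Fourth ingot, offset across from the far ingot | about −39 mm | −53 to −23 mm |
| Fourth ingot, offset along the far ingot | about 9 mm | within 35 mm |
| Fourth ingot, angle from square | under 1° | within 8° |

- **Level:** the fourth ingot touched down within 1 mm of the height expected for a level top, so the middle one is not standing proud. I did not measure its height or tilt any more closely than that.
- **Bystanders:** the tape roll, bottle, petri dish and forceps were not near any contact. The first three look unmoved in the last picture; the forceps were hidden by the arm.

**What went less well**
- When feeling for the bench with the fingertips, I sent one step too many and pressed at about 69 N at the wrist, under the 120 N limit.
- The push jammed once at about 12 N; raising the fingers slightly freed it.

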